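# Snap the forming stick into its spring-clip rack

### The arm

A 6-joint arm with a two-finger parallel gripper is mounted at the origin on a cart in front of the work surface, level with it; the furniture and walls round the work are solid. World frame = base frame: x ahead of the robot, y to its left, z up, the work surface at z = 0. Lengths are in m, angles in rad, forces in N, time in s.
With the tool pointing down it reaches from about 0.375 to 0.975 m from the base axis. Payload 3.8 kg.
Tool frame: the origin (TCP) lies at the very end of the fingers, on their centre line; the grasp point (between the pads) lies 19 mm behind it (bot.grip_point_offset is the distance from the TCP to the grasp point, in m); z points along the fingers, x is the direction in which the jaws open and shut, and the axes are right-handed (so a half turn about z gives the same grasp; the last joint's range is limited). The gripper opens to 85 mm and grips with 20 to 120 N. Pads are 22 mm wide; open, the fingers measure 114 mm over their backs; the gripper's body (76 mm by 85 mm) begins 54 mm behind the grasp point. The pads swing forward as they close: fully open they stand 13 mm farther back than shut.
Start: joints at [-1.266, 0.264, 1.604, -0, 1.274, -0.037], TCP at [0.226, -0.636, 0.206] pointing down, gripper open.
Joint ranges: [-2.63, 2.63], [-0.94, 2.18], [0.31, 2.57], [-1.31, 4.45], [0, 2.66], [-2.55, 2.55]. Speed limits (rad/s): [2.57, 2.57, 3.14, 3.14, 3.14, 3.14].

### API

Orientations are given as a rotation vector (axis times angle).
In Python, from workcell import bot, read_camera gives the robot as it stands.
- The arm moves only by the tool arm_command, never from a script. Its argument "rows" is a list of rows, each an object with "delta_rot": the turn, a rotation vector about the tool's x, y, z in rad, a list of three; "xyz": the shift along the tool's x, y, z in m, a list of three; "gripper": the finger opening in m, from 0 to 0.0854. A call has 1 to 12 rows; each row shifts and turns the commanded pose from where the row before left it, along the tool's axes as they then stand; what a row does not reach is not made up. A row lasts 1/10 s, in which the tool goes at most 50 mm and 8.59 degrees, less where a joint would pass 70% of its speed; a pose out of reach is approached as far as the arm can. A call is refused whole if a number of a shift passes 0.05 or a number of a turn 0.15, either way. A call with a gripper value outside its range is refused whole. The fingers move at their own pace and stop on an object; "force" is the grip in N (left out, the last holds). Time passes only in rows, so rows that do not move let the fingers close. It gives the time, the measured TCP pose, the force and the opening at its end, in the units of the state.
- bot.read_state(): the state, without advancing time (a new reading comes with each control period).
- read_camera(name): name is "scene" or "top"; returns a dict with "pixels" (400x640x3 uint8, red, green, blue), "range_z" (400x640 float32, m along the optical axis (not along the pixel's ray), 0 where there is no reading), "intrinsics" (3x3 intrinsics, pixels), "dist_coeffs" ([k1, k2, p1, p2, k3] as OpenCV has them; the pictures are not rectified), "camera_from_world" (4x4, takes a point from world to camera coordinates). Camera axes: x right, y up, looking along -z (the intrinsics and any distortion apply to the point x, -y, -z); pixel columns grow to the right and rows downward; lengths in m; the calibration is good to about 2 mm. A picture is of the moment at which its call begins.
- bot.finish_job(): hands the job in, once; it reports no verdict.
The state is a dict: "time": time; "q": joint angles; "joint_vel": joint speeds; "joint_torque": joint torques, N m; "tool_pos": TCP position; "tcp_rot": TCP orientation; "wrist_force": force on the tool from outside, world axes, zero at the start; "torque": the same for the moment, N m; "width": opening from 0.0 (shut) to 1.0 (fully open).
Only numpy, scipy, OpenCV 4.12 (cv2) and the standard library are available. Lean on these libraries where they do the work, as an engineer would, in place of code of your own. Each camera call takes 0.05 s, during which the arm holds its last target.

### The job

Put the loose tapered wooden forming stick away in the wooden rack on the bench: lay it along the rack with its thick end at the wide clip and its thin end at the narrow clip, then press it down until both spring clips have snapped shut over it and it sits fully home on their pads. The clips may be set at different heights, so feel for home and do not force the stick further; leave the other things on the bench where they are.

Things in the scene. Friction and masses are not known exactly. Their poses are not given: they have to be found in the camera images.
- stick: Loose tapered round forming stick of plain wood, 248 mm long, 26 mm thick at the +y end, 20 mm at the -y end, about 0.09 kg. Origin on its underside at mid-length; x across, y along it to the thick end, z up as it lies at the start (it may roll about its length when handled). Its centre line runs 12 mm above the origin.
- stick_thick (a point): Point on the stick's centre line, 75 mm from mid-length towards the thick end; the stick is 25 mm thick here. This part belongs in the wide clip.
- stick_thin (a point): Point on the stick's centre line, 75 mm from mid-length towards the thin end; the stick is 21 mm thick here. This part belongs in the narrow clip.
- rack: Wooden rack fixed to the bench: 66 mm wide (x), 250 mm long (y), bed 26 mm high; origin at its underside's centre, z up. Wide clip at y = +75 mm (leaves 30 mm long in y), narrow one at y = -75 mm (16 mm): pairs of slippery sprung steel leaves, rubber pad between. Each clip is set 0 to 12 mm above its low setting, unreported. Pressing on with over 45 N once an end is home damages it.
- trough (a point): Middle of the rack at the cheek tops, 52 mm above the bench. Two wooden cheeks 13 mm thick and 108 mm long stand on the bed and leave a trough 34 mm wide, so that fingers cannot stay beside the stick's middle while it goes home. Pressing with closed fingertips on top of the stick, 30 to 48 mm either side of the middle, acts mostly on the nearer clip and clears its leaves.
- wide_seat (a point): Where stick_thick lies (47 mm above the bench) when home with the wide clip at its low setting; axes as the rack's. Actual home is 0 to 12 mm higher. Mouth 44 mm wide at its top, 24 mm above this. A laid stick rests on the rolled lips about 23 mm above home; pressed, it spreads them, hardest over the first 8 mm (about 8 to 16 N), then they snap over it as it meets the pad.
- narrow_seat (a point): Where stick_thin lies (45 mm above the bench) when home with the narrow clip at its low setting; axes as the rack's. Actual home is 0 to 12 mm higher, whatever the wide clip's setting. Mouth 41 mm wide at its top, 22 mm above this. A laid stick rests on the lips about 20 mm above home and the clip works like the wide one.
- bench_brush: Bystander: wooden bench brush, 40x186x18 mm, lying flat; origin under its centre. Leave it.
- flat_pliers: Bystander: flat pliers, 52x142x13 mm, lying flat; origin under their centre. Leave them.
- doming_block: Bystander: steel doming block, 42 mm cube; origin under its centre. Leave it.
- half_round_file: Bystander: file with a wooden handle, 19x215x20 mm, lying flat; origin under its centre. Leave it.
- steel_block: Bystander: flat square steel block, 64x64x20 mm; origin under its centre. Leave it.
- jaw_wide_far (a joint): How far the wide clip's leaf on the rack's +x side is sprung outward, rad: 0 to 0.05 with the clip empty, with the stick only resting on the lips, or snapped home; about 0.12 to 0.15 while the lips straddle the stick's sides.
- jaw_wide_near (a joint): How far the wide clip's leaf on the rack's -x side is sprung outward, rad: 0 to 0.05 with the clip empty, with the stick only resting on the lips, or snapped home; about 0.12 to 0.15 while the lips straddle the stick's sides.
- jaw_narrow_far (a joint): How far the narrow clip's leaf on the rack's +x side is sprung outward, rad: 0 to 0.05 with the clip empty, with the stick only resting on the lips, or snapped home; about 0.12 to 0.15 while the lips straddle the stick's sides.
- jaw_narrow_near (a joint): How far the narrow clip's leaf on the rack's -x side is sprung outward, rad: 0 to 0.05 with the clip empty, with the stick only resting on the lips, or snapped home; about 0.12 to 0.15 while the lips straddle the stick's sides.

How it is judged:
On the way:
1. The thick end or the thin end of the stick has snapped home in its clip (((z of stick_thick in the frame of wide_seat between -0.004 and 0.015 m and horizontal distance between stick_thick and wide_seat below 0.025 m and value of joint each of jaw_wide_far, jaw_wide_near below 0.08 rad) or (z of stick_thin in the frame of narrow_seat between -0.004 and 0.015 m and horizontal distance between stick_thin and narrow_seat below 0.025 m and value of joint each of jaw_narrow_far, jaw_narrow_near below 0.08 rad))), for 0.1 s.
At the end, for the whole second after the job is handed in: The stick lies at rest, snapped home in both clips, thick end in the wide one: each end at most 15 mm above its clip's low setting (clips are set up to 12 mm higher) and within 25 mm of the seat seen from above, all four leaves sprung back over it (below 0.08 rad) (z of stick_thick in the frame of wide_seat between -0.004 and 0.015 m and horizontal distance between stick_thick and wide_seat below 0.025 m and value of joint each of jaw_wide_far, jaw_wide_near, jaw_narrow_far, jaw_narrow_near below 0.08 rad and z of stick_thin in the frame of narrow_seat between -0.004 and 0.015 m and horizontal distance between stick_thin and narrow_seat below 0.025 m and linear speed of stick below 0.01 m/s); the robot touches nothing.
It fails at once if With an end already home, the fingers force the stick with more than 45 N ((z of stick_thick in the frame of wide_seat below 0.015 m and horizontal distance between stick_thick and wide_seat below 0.025 m and contact force between the fingers and stick above 45 N and value of joint each of jaw_wide_far, jaw_wide_near below 0.08 rad) or (z of stick_thin in the frame of narrow_seat below 0.015 m and horizontal distance between stick_thin and narrow_seat below 0.025 m and contact force between the fingers and stick above 45 N and value of joint each of jaw_narrow_far, jaw_narrow_near below 0.08 rad)).
It fails at once if A bystander is moved more than 40 mm (distance of any of bench_brush, flat_pliers, doming_block, steel_block, half_round_file from where it was at the start of the episode above 0.04 m).
It also fails if it takes over 51 s, if anything falls off the work surface, if the arm or the gripper's body presses on something with over 40 N, if the wrist force passes 120 N, or if a joint passes its speed limit or range.

## Working session

There is one attempt and no reset: what is moved stays moved. The work goes in short steps, Python scripts to look and compute and a tool call to move; the robot and the scene stay as the last step left them, time stands still between calls to the robot, and variables do not carry over. Pictures are saved under pics/ and viewed, and the job is handed in when it is done.

Besides the shell and the picture viewer there is one more tool, called after "Emit:" as a command line: name --argument value ..., lists and objects as JSON in quotes. arm_command: Moves the arm, as the interface text tells. Its arguments: {"type":"object","properties":{"rows":{"type":"array","items":{"type":"object","properties":{"delta_rot":{"type":"array","items":{"type":"number"}},"xyz":{"type":"array","items":{"type":"number"}},"gripper":{"type":"number"}}}},"force":{"type":"number"}},"required":["rows"]}

```bash
mkdir -p pics; ls; cat > h.py <<'E'
from workcell import bot, read_camera
import numpy as np, cv2
def grab(n,tag):
    c=read_camera(n); cv2.imwrite(f'pics/{tag}.png',c['pixels'][:,:,::-1]); np.savez(f'pics/{tag}.npz',**c); return c
def load(tag): return dict(np.load(f'pics/{tag}.npz'))
def xyz(c):
    K=c['intrinsics'];d=c['range_z'];h,w=d.shape
    u,v=np.meshgrid(np.arange(w),np.arange(h))
    p=cv2.undistortPoints(np.stack([u,v],-1).reshape(-1,1,2).astype(np.float64),K,c['dist_coeffs']).reshape(h,w,2)
    P=np.stack([p[...,0]*d,-p[...,1]*d,-d],-1)
    T=np.linalg.inv(c['camera_from_world'])
    return P@T[:3,:3].T+T[:3,3]
def proj(c,X):
    X=np.atleast_2d(X);T=c['camera_from_world'];P=X@T[:3,:3].T+T[:3,3]
    P=P*[1,-1,-1]
    return cv2.projectPoints(P,np.zeros(3),np.zeros(3),c['intrinsics'],c['dist_coeffs'])[0].reshape(-1,2)
E
python3 - <<'E'
from h import *
for n in ('top','scene'):
    c=grab(n,n+'0'); print(n,c['intrinsics'].tolist(),c['dist_coeffs'],np.linalg.inv(c['camera_from_world']).round(3).tolist())
s=bot.read_state(); print(s, bot.grip_point_offset)
E
```

```text
pics
top [[400.08667070444034, 0.0, 321.3408103159512], [0.0, 400.08667070444034, 196.45784445569979], [0.0, 0.0, 1.0]] [0.0225762 0.        0.        0.        0.       ] [[0.007, 0.994, -0.108, 0.461], [-1.0, 0.006, -0.014, 0.149], [-0.014, 0.108, 0.994, 1.126], [0.0, 0.0, 0.0, 1.0]]
scene [[466.19376905755735, 0.0, 322.62366007519825], [0.0, 466.19376905755735, 191.46919992817772], [0.0, 0.0, 1.0]] [-0.05783727  0.          0.          0.          0.        ] [[-0.771, 0.484, -0.415, 0.046], [-0.637, -0.586, 0.501, 0.781], [-0.001, 0.65, 0.76, 1.008], [0.0, 0.0, 0.0, 1.0]]
{'time': 0.1, 'q': array([-1.26587509e+00,  2.64674447e-01,  1.60528964e+00, -1.76281256e-05,
        1.27369470e+00, -3.68990764e-02]), 'joint_vel': array([-9.13389168e-05, -1.37227013e-03, -3.54625386e-03,  3.42511265e-04,
       -4.63293353e-04,  4.49738829e-04]), 'joint_torque': array([ 1.47036371e-04, -5.16708076e+01, -3.68591130e+01, -6.90079469e-05,
        6.29885224e-03, -4.58401769e-05]), 'tool_pos': array([ 0.22603337, -0.63524787,  0.20456066]), 'tcp_rot': array([-2.56588839,  1.81053291,  0.00259596]), 'wrist_force': array([ 0.09163866, -0.09576039,  0.0385315 ]), 'torque': array([0.09466753, 0.03382457, 0.03577367]), 'width': 0.9987602935334767} 0.0187
```

View pics/top0.png

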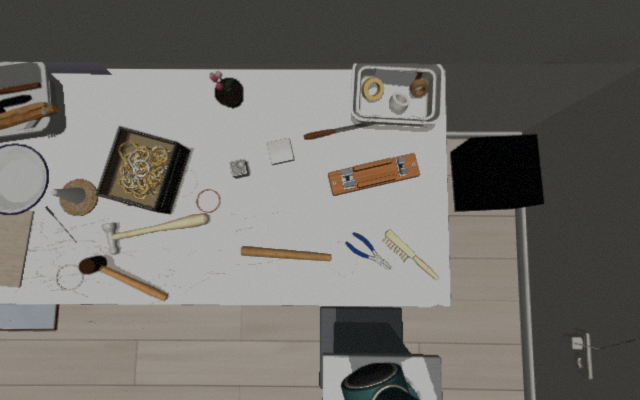

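View pics/scene0.png

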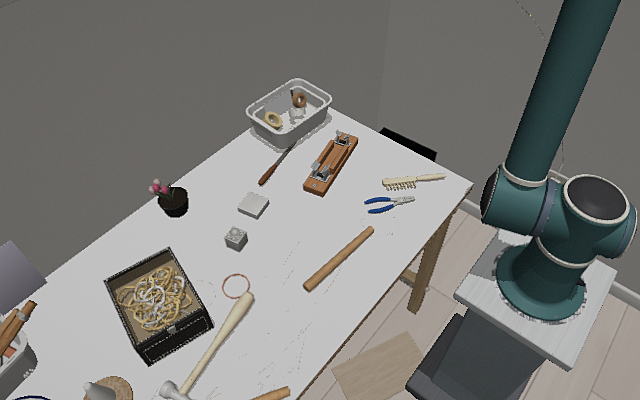

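The top view shows the stick at about (286,254) and the rack at about (374,174), with pliers and brush to their right and the file above. Next I measure poses.

```bash
python3 - <<'E'
from h import *
for n in ('top','scene'):
    c=load(n+'0'); X=xyz(c); im=c['pixels']; hsv=cv2.cvtColor(im,cv2.COLOR_RGB2HSV)
    m=((hsv[...,0]<22)&(hsv[...,1]>110)&(hsv[...,2]>60)).astype(np.uint8)
    k,l,st,ce=cv2.connectedComponentsWithStats(m)
    for i in range(1,k):
        if st[i,4]>250:
            P=X[l==i]; print(n,i,st[i],P.mean(0).round(3),P.min(0).round(3),P.max(0).round(3))
    # zoom
    X3=X
c=load('top0');im=c['pixels'][:,:,::-1]
a=cv2.resize(im[140:210,320:430],None,fx=7,fy=7,interpolation=cv2.INTER_CUBIC);cv2.imwrite('pics/z1.png',a)
a=cv2.resize(im[235:275,230:345],None,fx=6.9,fy=6.9,interpolation=cv2.INTER_CUBIC);cv2.imwrite('pics/z2.png',a)
c=load('scene0');im=c['pixels'][:,:,::-1]
a=cv2.resize(im[120:205,290:370],None,fx=7,fy=7,interpolation=cv2.INTER_CUBIC);cv2.imwrite('pics/z3.png',a)
E
```

```text
top 18 [  0 103  59  26 742] [0.774 0.92  0.135] [0.461 0.149 0.036] [0.809 1.064 1.126]
top 20 [118 141  51  54 870] [0.646 0.635 0.081] [0.461 0.149 0.052] [0.726 0.715 1.126]
top 23 [ 328  154   91   41 1572] [0.643 0.019 0.036] [ 0.461 -0.103  0.02 ] [0.701 0.149 1.126]
top 43 [241 247  90  13 621] [0.423 0.268 0.029] [0.408 0.14  0.014] [0.461 0.383 1.126]
top 44 [ 99 266  68  34 457] [0.343 0.663 0.037] [0.299 0.149 0.013] [0.461 0.755 1.126]
scene 7 [ 303  135   55   62 1035] [0.627 0.048 0.036] [ 0.046 -0.105  0.002] [0.688 0.781 1.008]
scene 25 [304 226  70  65 474] [0.415 0.283 0.023] [0.046 0.142 0.009] [0.437 0.781 1.008]
scene 166 [  0 309  24  49 592] [0.778 0.898 0.125] [0.046 0.781 0.015] [0.841 0.945 1.008]
```

View pics/z1.png

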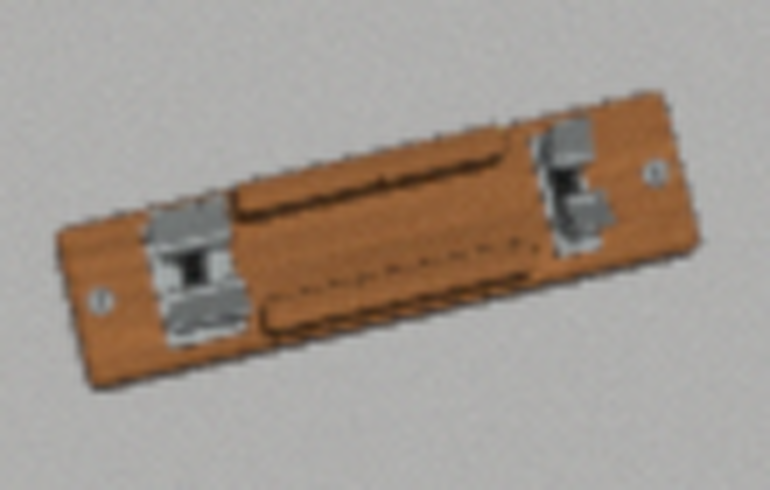

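View pics/z2.png

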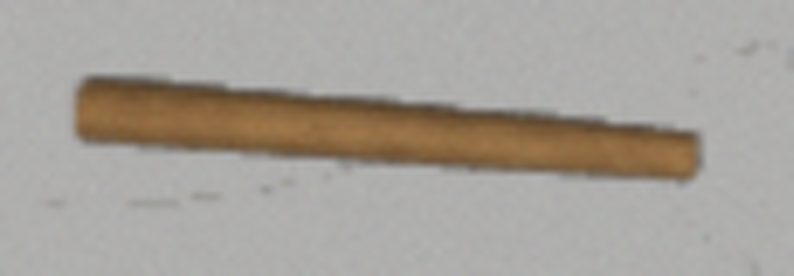

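View pics/z3.png

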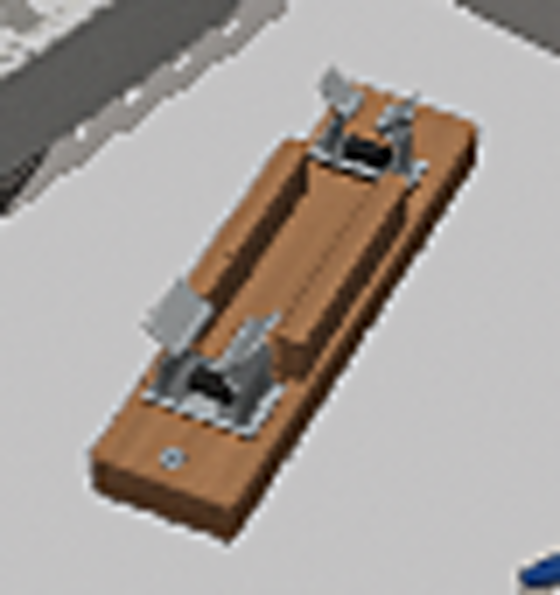

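```bash
cat >> h.py <<'E'
def ray(c,uv,z):
    p=cv2.undistortPoints(np.array(uv,float).reshape(-1,1,2),c['intrinsics'],c['dist_coeffs']).reshape(-1,2)
    d=np.c_[p[:,0],-p[:,1],-np.ones(len(p))]
    T=np.linalg.inv(c['camera_from_world']); D=d@T[:3,:3].T; o=T[:3,3]
    return o+D*((z-o[2])/D[:,2])[:,None]
def comp(c,pt):
    hsv=cv2.cvtColor(c['pixels'],cv2.COLOR_RGB2HSV)
    m=((hsv[...,0]<22)&(hsv[...,1]>90)&(hsv[...,2]>50)).astype(np.uint8)
    k,l,st,ce=cv2.connectedComponentsWithStats(m); return (l==l[pt[1],pt[0]])
E
python3 - <<'E'
from h import *
for n,sp,rp,zs in (('top',(286,254),(374,185),0.012),('scene',(340,259),(325,180),.012)):
    c=load(n+'0');X=xyz(c)
    m=comp(c,sp); cnt=max(cv2.findContours(m.astype(np.uint8),0,1)[0],key=len).reshape(-1,2)
    W=ray(c,cnt,zs)[:,:2].astype(np.float32); r=cv2.minAreaRect(W);print(n,'stick',cv2.boxPoints(r).round(4).tolist(),np.round(r[0],4),np.round(r[1],4))
    # depth based
    ok=m&(c['range_z']>0); P=X[ok]; P=P[P[:,2]<.1]; print('  depth z max/median',np.percentile(P[:,2],[5,50,95]).round(4),P.mean(0).round(4))
    m=comp(c,rp); 
    ok=m&(c['range_z']>0);P=X[ok]; P=P[P[:,2]<.1]; print(' rack z',np.percentile(P[:,2],[2,25,50,75,98]).round(4))
    cnt=max(cv2.findContours(m.astype(np.uint8),0,1)[0],key=len).reshape(-1,2)
    W=ray(c,cnt,.026)[:,:2].astype(np.float32); r=cv2.minAreaRect(W);print(n,'rack',cv2.boxPoints(r).round(4).tolist(),np.round(r[0],4),np.round(r[1],4))
c=load('top0')
# screws and clip features from zoom picks (z1: /7 + (320,140), pixel centre shift)
f=lambda u,v:((u+.5)/7+320-.5,(v+.5)/7+140-.5)
print('corners',ray(c,[f(62,232),f(98,388),f(697,245),f(660,93)],.026).round(4).tolist())
print('screws',ray(c,[f(101,300),f(654,174)],.028).round(4).tolist())
E
```

```text
top stick [[0.40400001406669617, 0.1404000073671341], [0.4268999993801117, 0.13899999856948853], [0.44179999828338623, 0.38589999079704285], [0.4189000129699707, 0.3873000144958496]] [0.4229 0.2632] [0.2474 0.0229]
  depth z max/median [0.0165 0.0219 0.0268] [0.4226 0.2676 0.0218]
 rack z [0.0222 0.0255 0.0274 0.0381 0.0547]
top rack [[0.5841000080108643, 0.13369999825954437], [0.641700029373169, -0.10689999908208847], [0.7059000134468079, -0.09149999916553497], [0.6482999920845032, 0.14910000562667847]] [0.645  0.0211] [0.0661 0.2474]
scene stick [[0.3955000042915344, 0.13670000433921814], [0.4205999970436096, 0.1347000002861023], [0.44119998812675476, 0.3849000036716461], [0.41620001196861267, 0.38690000772476196]] [0.4184 0.2608] [0.251  0.0251]
  depth z max/median [0.0125 0.0204 0.0256] [0.4169 0.2768 0.0199]
 rack z [-0.7645 -0.1919 -0.0015  0.002   0.0882]
scene rack [[-0.8884999752044678, -0.34310001134872437], [0.20309999585151672, -1.6687999963760376], [2.4532999992370605, 0.18410000205039978], [1.3617000579833984, 1.5097999572753906]] [ 0.7824 -0.0795] [2.9149 1.7173]
corners [[0.6467, 0.1458, 0.026], [0.5843, 0.1312, 0.026], [0.6426, -0.1054, 0.026], [0.7038, -0.0918, 0.026]]
screws [[0.6192, 0.1302, 0.028], [0.6707, -0.0885, 0.028]]
```

Emit:
arm_command --rows '[{"xyz": [-0.0265,-0.0405,0],"delta_rot": [0,0,0],"gripper": 0.0854},{"xyz": [-0.0265,-0.0405,0],"delta_rot": [0,0,0],"gripper": 0.0854},{"xyz": [-0.0265,-0.0405,0],"delta_rot": [0,0,0],"gripper": 0.0854},{"xyz": [-0.0265,-0.0405,0],"delta_rot": [0,0,0],"gripper": 0.0854},{"xyz": [-0.0265,-0.0405,0],"delta_rot": [0,0,0],"gripper": 0.0854},{"xyz": [-0.0265,-0.0405,0],"delta_rot": [0,0,0],"gripper": 0.0854},{"xyz": [-0.0265,-0.0405,0],"delta_rot": [0,0,0],"gripper": 0.0854},{"xyz": [-0.0265,-0.0405,0],"delta_rot": [0,0,0],"gripper": 0.0854},{"xyz": [-0.0265,-0.0405,0],"delta_rot": [0,0,0],"gripper": 0.0854},{"xyz": [-0.0265,-0.0405,0],"delta_rot": [0,0,0],"gripper": 0.0854}]'

```text
time: 1.1
tool_pos: [0.5196, -0.2486, 0.2054]
tcp_rot: [2.567, -1.811, -0.001]
wrist_force: [1.0, 0.5, 1.1]
width: 1.0
```

Emit:
arm_command --rows '[{"xyz": [-0.04,-0.018,0],"delta_rot": [0,0,-0.145],"gripper": 0.0854},{"xyz": [0,0,0],"delta_rot": [0,0,-0.145],"gripper": 0.0854},{"xyz": [0,0,0],"delta_rot": [0,0,-0.145],"gripper": 0.0854},{"xyz": [0,0,0],"delta_rot": [0,0,-0.145],"gripper": 0.0854},{"xyz": [0,0,0],"delta_rot": [0,0,-0.145],"gripper": 0.0854},{"xyz": [0,0,0],"delta_rot": [0,0,-0.145],"gripper": 0.0854},{"xyz": [0,0,0],"delta_rot": [0,0,-0.145],"gripper": 0.0854},{"xyz": [0,0,0],"delta_rot": [0,0,-0.145],"gripper": 0.0854},{"xyz": [0,0,0],"delta_rot": [0,0,0],"gripper": 0.0854}]'

```text
time: 2.0
tool_pos: [0.5221, -0.2066, 0.2052]
tcp_rot: [-3.139, 0.108, 0.002]
wrist_force: [0.2, -0.3, 0.0]
width: 0.996
```

```bash
cat >> h.py <<'E'
from scipy.spatial.transform import Rotation as Ro
def delta(target,yaw):
    s=bot.read_state();R=Ro.from_rotvec(s['tcp_rot']).as_matrix()
    d=R.T@(np.array(target)-s['tool_pos']); y=np.arctan2(R[1,0],R[0,0])
    print('t',s['time'],'pos',s['tool_pos'].round(4),'yaw',round(y,4),'tilt z',R[:,2].round(4),'tool delta',d.round(4),'norm',round(np.linalg.norm(d),4),'turn about tool z',round(-(yaw-y),4))
E
python3 -c "
from h import *
delta([.4225,.262,.1],-.06)"
```

```text
t 2.0 pos [ 0.5221 -0.2066  0.2052] yaw -0.0686 tilt z [-1.e-03  4.e-04 -1.e+00] tool delta [-0.1314 -0.4606  0.1055] norm 0.4905 turn about tool z -0.0086
```

Emit:
arm_command --rows '[{"xyz": [-0.011,-0.0384,0.0088],"delta_rot": [0,0,-0.009],"gripper": 0.0854},{"xyz": [-0.011,-0.0384,0.0088],"delta_rot": [0,0,0],"gripper": 0.0854},{"xyz": [-0.011,-0.0384,0.0088],"delta_rot": [0,0,0],"gripper": 0.0854},{"xyz": [-0.011,-0.0384,0.0088],"delta_rot": [0,0,0],"gripper": 0.0854},{"xyz": [-0.011,-0.0384,0.0088],"delta_rot": [0,0,0],"gripper": 0.0854},{"xyz": [-0.011,-0.0384,0.0088],"delta_rot": [0,0,0],"gripper": 0.0854},{"xyz": [-0.011,-0.0384,0.0088],"delta_rot": [0,0,0],"gripper": 0.0854},{"xyz": [-0.011,-0.0384,0.0088],"delta_rot": [0,0,0],"gripper": 0.0854},{"xyz": [-0.011,-0.0384,0.0088],"delta_rot": [0,0,0],"gripper": 0.0854},{"xyz": [-0.011,-0.0384,0.0088],"delta_rot": [0,0,0],"gripper": 0.0854},{"xyz": [-0.011,-0.0384,0.0088],"delta_rot": [0,0,0],"gripper": 0.0854},{"xyz": [-0.011,-0.0384,0.0088],"delta_rot": [0,0,0],"gripper": 0.0854}]'

```text
time: 3.2
tool_pos: [0.418, 0.2626, 0.0998]
tcp_rot: [-3.14, 0.1, -0.0]
wrist_force: [0.7, 0.1, -0.2]
width: 1.002
```

Emit:
arm_command --rows '[{"xyz": [0,0,0],"delta_rot": [0,0,0],"gripper": 0.0854}]'

```text
time: 3.3
tool_pos: [0.4167, 0.2644, 0.0989]
tcp_rot: [-3.14, 0.093, 0.003]
wrist_force: [0.4, -0.4, 0.6]
width: 0.998
```

```bash
python3 -c "
from h import *
delta([.4225,.262,.004],-.06)
c=grab('scene','s1')
im=c['pixels'][:,:,::-1]
a=cv2.resize(im[160:310,240:420],None,fx=4.4,fy=4.0,interpolation=cv2.INTER_CUBIC);cv2.imwrite('pics/z4.png',a)"
```

```text
t 3.3 pos [0.4167 0.2644 0.0989] yaw -0.0591 tilt z [-2.2e-03  5.0e-04 -1.0e+00] tool delta [0.0061 0.0021 0.0949] norm 0.0951 turn about tool z 0.0009
```

View pics/z4.png

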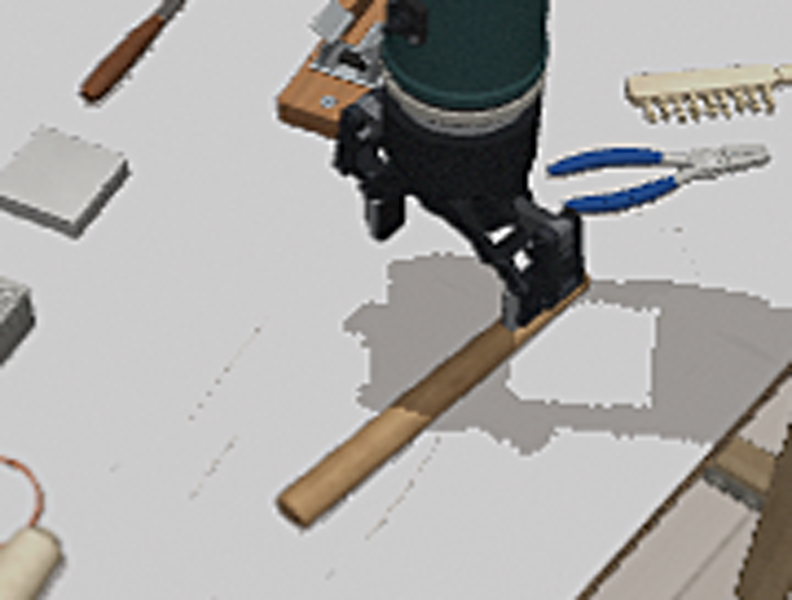

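The scene view shows the open gripper straddling the stick's middle, with the jaws across it. I'm going down.

Emit:
arm_command --rows '[{"xyz": [0.002,0.0005,0.018],"delta_rot": [0,0,0],"gripper": 0.0854},{"xyz": [0.002,0.0005,0.018],"delta_rot": [0,0,0],"gripper": 0.0854},{"xyz": [0.002,0.0005,0.018],"delta_rot": [0,0,0],"gripper": 0.0854},{"xyz": [0,0.0005,0.018],"delta_rot": [0,0,0],"gripper": 0.0854},{"xyz": [0,0,0.01],"delta_rot": [0,0,0],"gripper": 0.0854},{"xyz": [0,0,0.008],"delta_rot": [0,0,0],"gripper": 0.0854},{"xyz": [0,0,0],"delta_rot": [0,0,0],"gripper": 0.0854},{"xyz": [0,0,0],"delta_rot": [0,0,0],"gripper": 0.0854}]'

```text
time: 4.15
tool_pos: [0.4252, 0.2588, 0.0107]
tcp_rot: [-3.14, 0.095, -0.001]
wrist_force: [0.3, -0.3, -0.7]
width: 0.996
```

```bash
python3 -c "
from h import *
delta([.4225,.262,.003],-.06)"
```

```text
t 4.15 pos [0.4252 0.2588 0.0107] yaw -0.0608 tilt z [ 7.e-04  3.e-04 -1.e+00] tool delta [-0.0029 -0.0031  0.0077] norm 0.0087 turn about tool z -0.0008
```

Emit:
arm_command --rows '[{"xyz": [-0.002,-0.003,0.004],"delta_rot": [0,0,0],"gripper": 0.0854},{"xyz": [0,0,0.003],"delta_rot": [0,0,0],"gripper": 0.0854},{"xyz": [0,0,0],"delta_rot": [0,0,0],"gripper": 0.05},{"xyz": [0,0,0],"delta_rot": [0,0,0],"gripper": 0.04},{"xyz": [0,0,0],"delta_rot": [0,0,0],"gripper": 0.035}]' --force 40

```text
time: 4.65
tool_pos: [0.4229, 0.262, 0.0033]
tcp_rot: [-3.14, 0.094, -0.0]
wrist_force: [0.3, 1.3, -0.4]
width: 0.517
```

Emit:
arm_command --rows '[{"xyz": [0,0,0],"delta_rot": [0,0,0],"gripper": 0.0},{"xyz": [0,0,0],"delta_rot": [0,0,0],"gripper": 0.0},{"xyz": [0,0,0],"delta_rot": [0,0,0],"gripper": 0.0},{"xyz": [0,0,0],"delta_rot": [0,0,0],"gripper": 0.0},{"xyz": [0,0,0],"delta_rot": [0,0,0],"gripper": 0.0}]'

```text
time: 5.15
tool_pos: [0.4228, 0.2619, 0.0032]
tcp_rot: [-3.14, 0.094, -0.0]
wrist_force: [-0.2, -0.5, 0.0]
width: 0.001
```

The fingers shut fully, so they missed the stick. Looking.

```bash
python3 -c "
from h import *
c=grab('scene','s2')
im=c['pixels'][:,:,::-1]
a=cv2.resize(im[160:310,240:420],None,fx=4.4,fy=4.0,interpolation=cv2.INTER_CUBIC);cv2.imwrite('pics/z5.png',a)
c=grab('top','t2')
im=c['pixels'][:,:,::-1]
a=cv2.resize(im[210:310,220:350],None,fx=6,fy=6,interpolation=cv2.INTER_CUBIC);cv2.imwrite('pics/z6.png',a)
"
```

```text
(no output)
```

View pics/z5.png

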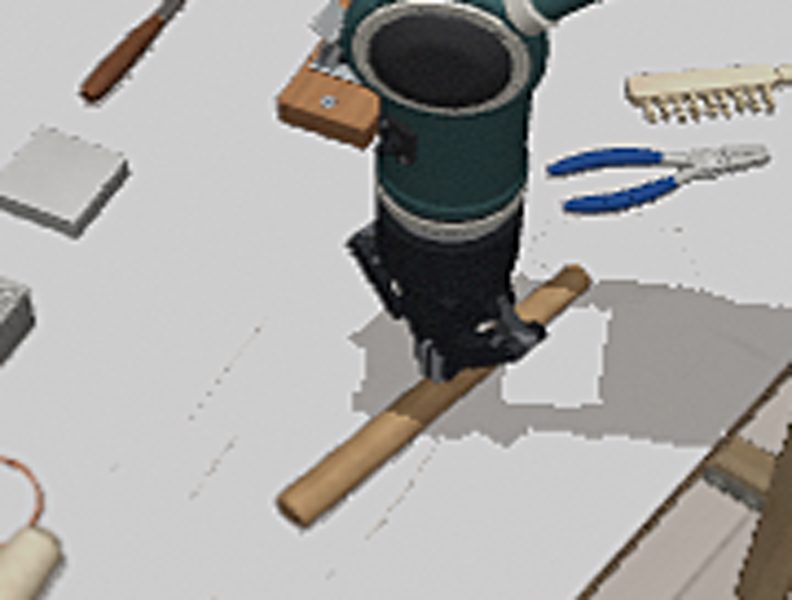

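View pics/z6.png

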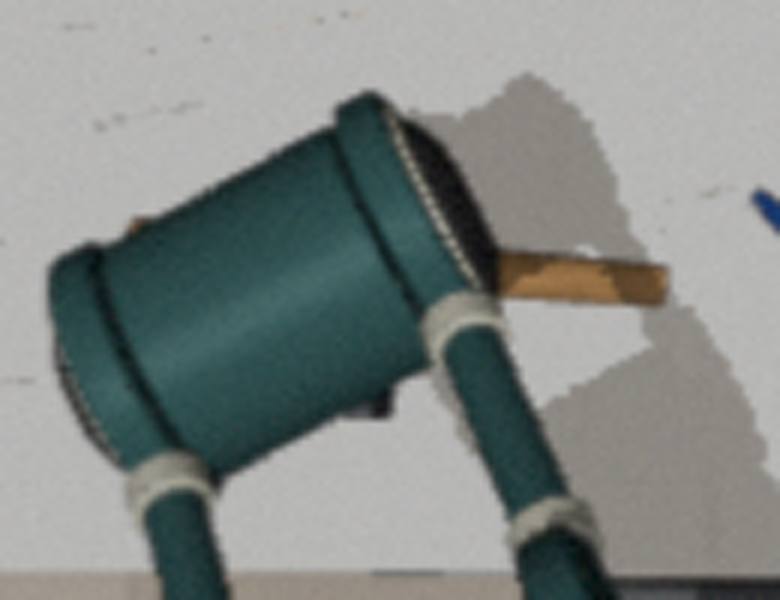

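```bash
python3 -c "
from h import *
c=load('s2'); X=xyz(c)
s=bot.read_state(); print(s['tool_pos'],s['width'],s['wrist_force'],s['q'])
for p in ([.4228,.2619,.0032],[.4228,.2619,.022],[.4225,.262,.012],[.43,.385,.012],[.415,.14,.012]): 
  u=proj(c,p)[0]; print(p,u.round(1),((u-[240,160])*[4.4,4]).round())
im=c['pixels'][:,:,::-1]
a=cv2.resize(im[215:275,310:380],None,fx=10,fy=10,interpolation=cv2.INTER_CUBIC);a=cv2.convertScaleAbs(a,alpha=1.8,beta=20);cv2.imwrite('pics/z7.png',a)
for v in range(230,262,4): print(v,[tuple((X[v,u]*1000).round().astype(int)) for u in range(328,368,5)])
"
```

```text
[0.42280766 0.2618834  0.0031772 ] 0.002098090724785483 [ 0.51941059 -0.21125284  0.22716225] [5.04466695e-01 1.53469776e-01 2.15395045e+00 3.91260993e-06
 8.34217908e-01 5.64519744e-01]
[0.4228, 0.2619, 0.0032] [338.9 257.6] [435. 390.]
[0.4228, 0.2619, 0.022] [339.1 253.5] [436. 374.]
[0.4225, 0.262, 0.012] [339.  255.8] [436. 383.]
[0.43, 0.385, 0.012] [304.8 287.6] [285. 510.]
[0.415, 0.14, 0.012] [369.9 227.1] [571. 268.]
230 [(np.int64(456), np.int64(267), np.int64(98)), (np.int64(416), np.int64(299), np.int64(168)), (np.int64(404), np.int64(297), np.int64(177)), (np.int64(396), np.int64(288), np.int64(174)), (np.int64(390), np.int64(278), np.int64(169)), (np.int64(385), np.int64(265), np.int64(158)), (np.int64(439), np.int64(159), np.int64(-2)), (np.int64(429), np.int64(150), np.int64(-3))]
234 [(np.int64(452), np.int64(271), np.int64(90)), (np.int64(430), np.int64(280), np.int64(119)), (np.int64(421), np.int64(272), np.int64(119)), (np.int64(396), np.int64(287), np.int64(157)), (np.int64(390), np.int64(276), np.int64(151)), (np.int64(385), np.int64(264), np.int64(143)), (np.i
[... 1630 characters left out ...]
4(-3)), (np.int64(443), np.int64(261), np.int64(-1)), (np.int64(418), np.int64(273), np.int64(38)), (np.int64(414), np.int64(257), np.int64(23)), (np.int64(407), np.int64(245), np.int64(15)), (np.int64(403), np.int64(228), np.int64(-1)), (np.int64(394), np.int64(219), np.int64(-2)), (np.int64(384), np.int64(211), np.int64(-3))]
258 [(np.int64(445), np.int64(278), np.int64(-2)), (np.int64(425), np.int64(283), np.int64(24)), (np.int64(416), np.int64(275), np.int64(23)), (np.int64(409), np.int64(263), np.int64(16)), (np.int64(405), np.int64(247), np.int64(0)), (np.int64(396), np.int64(238), np.int64(0)), (np.int64(387), np.int64(229), np.int64(-3)), (np.int64(377), np.int64(221), np.int64(-2))]
```

View pics/z7.png

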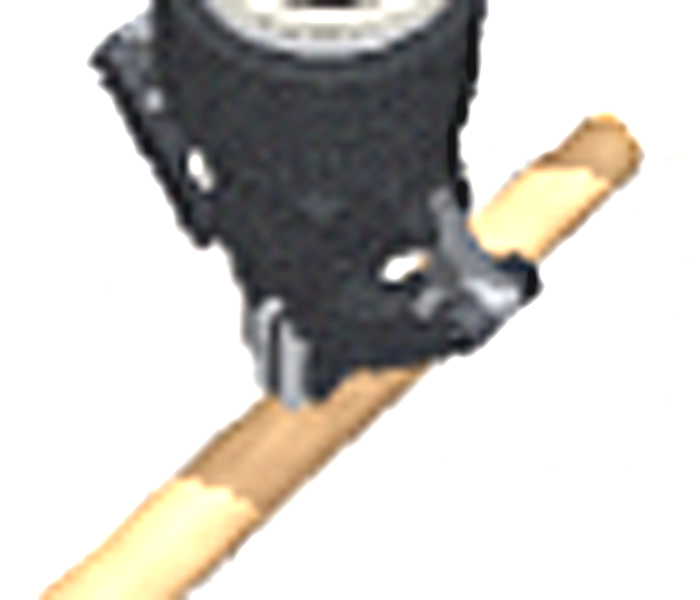

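```bash
python3 -c "
from h import *
for t,r in (('s1',(205,246,315,375)),('s2',(230,262,325,375))):
  c=load(t); X=xyz(c); v0,v1,u0,u1=r
  im=c['pixels'].astype(int); dark=(im.max(2)<140)
  sat=im.max(2)-im.min(2)
  sub=X[v0:v1,u0:u1]; m=dark[v0:v1,u0:u1]&(sat[v0:v1,u0:u1]<30)&(sub[...,2]>.012)&(sub[...,2]<.3)
  P=sub[m]; 
  for ulo in range(u0,u1,4):
    w=m[:,ulo-u0:ulo-u0+4]; Q=sub[:,ulo-u0:ulo-u0+4][w]
    if len(Q): i=Q[:,2].argmin(); print(t,ulo,Q[i].round(3))
"
```

```text
s1 319 [0.471 0.27  0.181]
s1 323 [0.459 0.27  0.139]
s1 327 [0.458 0.257 0.137]
s1 331 [0.457 0.254 0.14 ]
s1 335 [0.424 0.272 0.197]
s1 339 [0.411 0.275 0.199]
s1 343 [0.406 0.274 0.198]
s1 347 [0.423 0.216 0.02 ]
s1 351 [0.426 0.204 0.014]
s1 355 [0.367 0.272 0.139]
s1 359 [0.361 0.266 0.147]
s1 363 [0.36  0.261 0.15 ]
s1 367 [0.342 0.268 0.189]
s1 371 [0.342 0.26  0.188]
s2 325 [0.432 0.294 0.017]
s2 329 [0.433 0.289 0.015]
s2 333 [0.43  0.269 0.017]
s2 337 [0.416 0.267 0.028]
s2 341 [0.406 0.267 0.015]
s2 345 [0.396 0.275 0.075]
s2 349 [0.423 0.208 0.017]
s2 353 [0.373 0.277 0.104]
s2 357 [0.423 0.177 0.014]
s2 361 [0.402 0.183 0.012]
```

Depth readings put the real fingertips about 25 mm above the reported TCP: 28 mm when the TCP reads 3 mm. The fingers therefore shut above the stick, and it has not moved. I'll reopen and go lower, allowing for that offset and watching the force.

Emit:
arm_command --rows '[{"xyz": [0,0,0],"delta_rot": [0,0,0],"gripper": 0.06},{"xyz": [0,0,0],"delta_rot": [0,0,0],"gripper": 0.06},{"xyz": [0,0,0],"delta_rot": [0,0,0],"gripper": 0.06},{"xyz": [0,0,0],"delta_rot": [0,0,0],"gripper": 0.06},{"xyz": [0,0,0],"delta_rot": [0,0,0],"gripper": 0.06},{"xyz": [0,0,0.005],"delta_rot": [0,0,0],"gripper": 0.06},{"xyz": [0,0,0.005],"delta_rot": [0,0,0],"gripper": 0.06}]'

```text
time: 5.95
tool_pos: [0.4229, 0.2619, -0.0071]
tcp_rot: [-3.14, 0.094, -0.0]
wrist_force: [-0.1, -0.3, -0.2]
width: 0.702
```

Emit:
arm_command --rows '[{"xyz": [0,0,0.006],"delta_rot": [0,0,0],"gripper": 0.06},{"xyz": [0,0,0.005],"delta_rot": [0,0,0],"gripper": 0.06}]'

```text
time: 6.15
tool_pos: [0.4224, 0.2617, -0.0187]
tcp_rot: [3.14, -0.094, -0.001]
wrist_force: [0.9, -0.5, -0.3]
width: 0.701
```

Emit:
arm_command --rows '[{"xyz": [0,0,0.002],"delta_rot": [0,0,0],"gripper": 0.06},{"xyz": [0,0,0],"delta_rot": [0,0,0],"gripper": 0.06}]'

```text
time: 6.35
tool_pos: [0.4223, 0.2616, -0.0204]
tcp_rot: [3.14, -0.094, -0.002]
wrist_force: [0.4, -0.8, -0.6]
width: 0.705
```

Emit:
arm_command --rows '[{"xyz": [0,0,0],"delta_rot": [0,0,0],"gripper": 0.02},{"xyz": [0,0,0],"delta_rot": [0,0,0],"gripper": 0.015},{"xyz": [0,0,0],"delta_rot": [0,0,0],"gripper": 0.015},{"xyz": [0,0,0],"delta_rot": [0,0,0],"gripper": 0.015}]' --force 40

```text
time: 6.75
tool_pos: [0.4231, 0.2621, -0.0194]
tcp_rot: [-3.14, 0.094, -0.001]
wrist_force: [0.2, -0.9, 2.8]
width: 0.252
```

```bash
python3 -c "
from h import *
s=bot.read_state(); print(s['tool_pos'],s['width'],s['wrist_force'])
c=grab('scene','s3')
im=c['pixels'][:,:,::-1]
a=cv2.resize(im[205:305,290:390],None,fx=6,fy=6,interpolation=cv2.INTER_CUBIC);a=cv2.convertScaleAbs(a,alpha=1.5,beta=20);cv2.imwrite('pics/z8.png',a)"
```

```text
[ 0.42310689  0.26214257 -0.01937014] 0.2521381316082658 [ 0.16683545 -0.87123964  2.83792466]
```

View pics/z8.png

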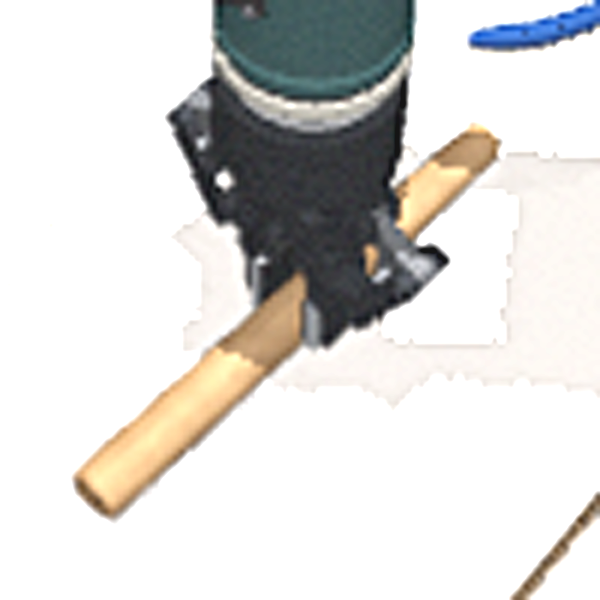

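The stick is gripped at its middle (opening about 21 mm), with the fingers on both sides. Lifting.

Emit:
arm_command --rows '[{"xyz": [0,0,-0.005],"delta_rot": [0,0,0],"gripper": 0.01},{"xyz": [0,0,-0.01],"delta_rot": [0,0,0],"gripper": 0.01},{"xyz": [0,0,-0.02],"delta_rot": [0,0,0],"gripper": 0.01},{"xyz": [0,0,-0.03],"delta_rot": [0,0,0],"gripper": 0.01},{"xyz": [0,0,-0.025],"delta_rot": [0,0,0],"gripper": 0.01},{"xyz": [0,0,-0.02],"delta_rot": [0,0,0],"gripper": 0.01},{"xyz": [0,0,0],"delta_rot": [0,0,0],"gripper": 0.01}]' --force 60

```text
time: 7.5
tool_pos: [0.4255, 0.2634, 0.0941]
tcp_rot: [-3.136, 0.094, -0.01]
wrist_force: [0.7, 0.0, -1.5]
width: 0.244
```

```bash
python3 -c "
from h import *
delta([.6447,.0205,.09],.234)
c=grab('scene','s4')
im=c['pixels'][:,:,::-1]
a=cv2.resize(im[180:305,280:405],None,fx=4.8,fy=4.8,interpolation=cv2.INTER_CUBIC);a=cv2.convertScaleAbs(a,alpha=1.5,beta=20);cv2.imwrite('pics/z9.png',a)"
```

```text
t 7.5 pos [0.4255 0.2634 0.0941] yaw -0.06 tilt z [ 0.0065  0.0036 -1.    ] tool delta [0.2333 0.2293 0.0046] norm 0.3272 turn about tool z -0.294
```

View pics/z9.png

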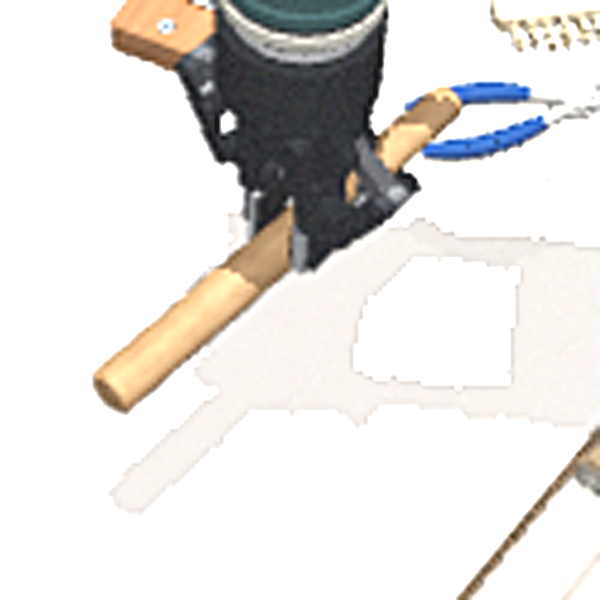

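The stick is held level and clear of the bench. Carrying it over the rack.

Emit:
arm_command --rows '[{"xyz": [0.0215,0.021,0],"delta_rot": [0,0,0],"gripper": 0.01},{"xyz": [0.0215,0.021,0],"delta_rot": [0,0,0],"gripper": 0.01},{"xyz": [0.0215,0.021,0],"delta_rot": [0,0,0],"gripper": 0.01},{"xyz": [0.0215,0.021,0],"delta_rot": [0,0,0],"gripper": 0.01},{"xyz": [0.0215,0.021,0],"delta_rot": [0,0,0],"gripper": 0.01},{"xyz": [0.0215,0.021,0],"delta_rot": [0,0,0],"gripper": 0.01},{"xyz": [0.0215,0.021,0],"delta_rot": [0,0,0],"gripper": 0.01},{"xyz": [0.0215,0.021,0],"delta_rot": [0,0,0],"gripper": 0.01},{"xyz": [0.0215,0.021,0],"delta_rot": [0,0,0],"gripper": 0.01},{"xyz": [0.0215,0.021,0],"delta_rot": [0,0,0],"gripper": 0.01},{"xyz": [0.0185,0.019,0],"delta_rot": [0,0,0],"gripper": 0.01}]'

```text
time: 8.65
tool_pos: [0.6416, 0.0181, 0.0877]
tcp_rot: [3.14, -0.095, -0.005]
wrist_force: [-0.7, 1.1, -0.9]
width: 0.245
```

Emit:
arm_command --rows '[{"xyz": [0,0,0],"delta_rot": [0,0,-0.1],"gripper": 0.01},{"xyz": [0,0,0],"delta_rot": [0,0,-0.1],"gripper": 0.01},{"xyz": [0,0,0],"delta_rot": [0,0,-0.094],"gripper": 0.01},{"xyz": [0,0,0],"delta_rot": [0,0,0],"gripper": 0.01},{"xyz": [0,0,0],"delta_rot": [0,0,0],"gripper": 0.01}]'

```text
time: 9.15
tool_pos: [0.6411, 0.0193, 0.0885]
tcp_rot: [-3.12, -0.363, 0.004]
wrist_force: [-0.1, -0.1, -1.0]
width: 0.244
```

```bash
python3 -c "
from h import *
delta([.6447,.0205,.05],.234)
print(bot.read_state()['wrist_force'])
c=grab('scene','s5')
im=c['pixels'][:,:,::-1]
a=cv2.resize(im[90:215,260:385],None,fx=4.8,fy=4.8,interpolation=cv2.INTER_CUBIC);a=cv2.convertScaleAbs(a,alpha=1.5,beta=20);cv2.imwrite('pics/z10.png',a)
c=grab('top','t5')
im=c['pixels'][:,:,::-1]
a=cv2.resize(im[130:230,310:440],None,fx=6,fy=6,interpolation=cv2.INTER_CUBIC);a=cv2.convertScaleAbs(a,alpha=1.5,beta=20);cv2.imwrite('pics/z11.png',a)"
```

```text
t 9.15 pos [0.6411 0.0193 0.0885] yaw 0.2318 tilt z [-0.0026  0.     -1.    ] tool delta [ 0.0039 -0.0003  0.0385] norm 0.0387 turn about tool z -0.0022
[-0.13493601 -0.08689823 -0.95218688]
```

View pics/z10.png

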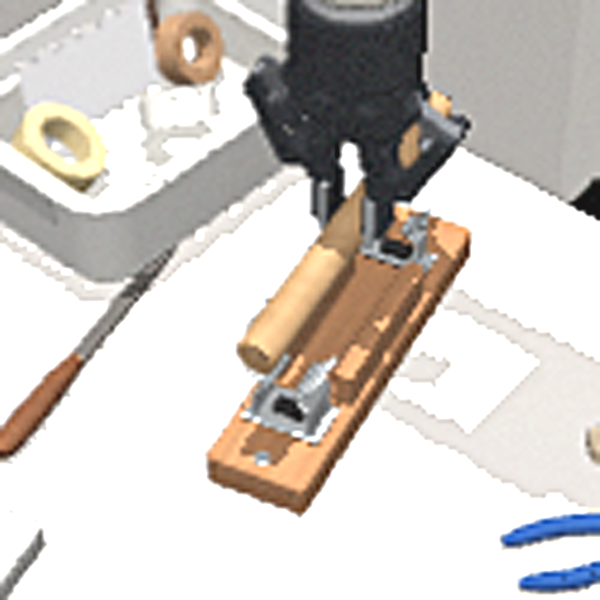

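View pics/z11.png

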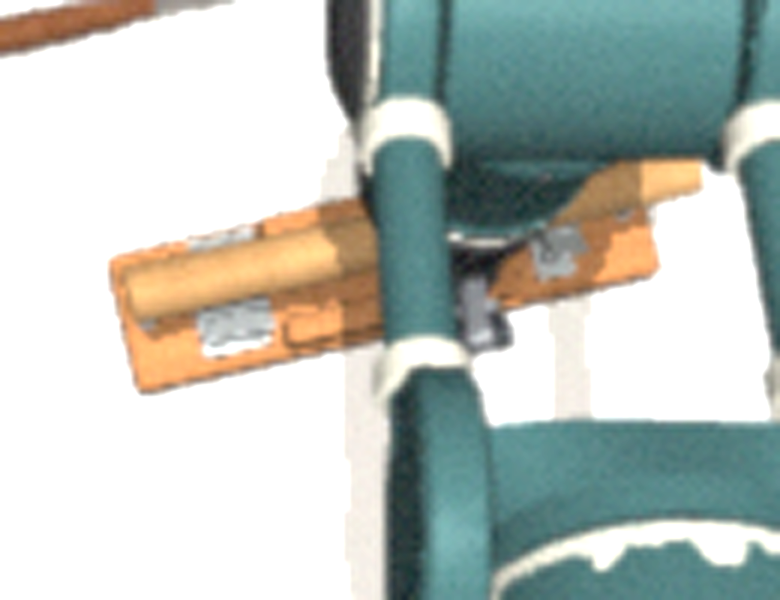

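The stick hangs over the rack with its thick end above the wide clip. I'm checking its alignment numerically.

```bash
cat > align.py <<'E'
from h import *
import sys
tag=sys.argv[1]; zc=float(sys.argv[2])
c=load(tag); 
a=float(sys.argv[3]) if len(sys.argv)>3 else .234
C=np.array([.6447,.0205]); ey=np.array([-np.sin(a),np.cos(a)]); ex=np.array([np.cos(a),np.sin(a)])
X=xyz(c); m=(X[...,2]>zc-.006)&(X[...,2]<zc+.03)&(c['range_z']>0)
hsv=cv2.cvtColor(c['pixels'],cv2.COLOR_RGB2HSV); m&=(hsv[...,0]<25)&(hsv[...,1]>70)
P=X[m]; r=np.c_[(P[:,:2]-C)@ex,(P[:,:2]-C)@ey,P[:,2]]
r=r[(abs(r[:,0])<.05)&(abs(r[:,1])<.16)]
print('n',len(r),'ymin/max',r[:,1].min().round(4),r[:,1].max().round(4))
for y in np.arange(-.14,.141,.02):
    q=r[abs(r[:,1]-y)<.01]
    if len(q)>4: print('y',y.round(2),'n',len(q),'x mid',np.round((np.percentile(q[:,0],3)+np.percentile(q[:,0],97))/2,4),'zmax',np.percentile(q[:,2],90).round(4))
E
python3 align.py t5 .119; python3 align.py s5 .119
```

```text
n 560 ymin/max -0.1238 0.1232
y -0.12 n 29 x mid -0.0058 zmax 0.1296
y -0.1 n 57 x mid -0.004 zmax 0.1297
y -0.08 n 53 x mid -0.0049 zmax 0.1303
y -0.06 n 11 x mid -0.0106 zmax 0.1282
y 0.02 n 47 x mid -0.0031 zmax 0.1332
y 0.04 n 77 x mid -0.0028 zmax 0.134
y 0.06 n 76 x mid -0.0026 zmax 0.1344
y 0.08 n 76 x mid -0.0025 zmax 0.1347
y 0.1 n 79 x mid -0.0022 zmax 0.1351
y 0.12 n 55 x mid -0.0025 zmax 0.135
n 393 ymin/max -0.127 0.1285
y -0.12 n 17 x mid -0.0107 zmax 0.1276
y -0.08 n 12 x mid -0.008 zmax 0.1299
y -0.06 n 17 x mid -0.0115 zmax 0.1292
y -0.02 n 7 x mid -0.0019 zmax 0.1304
y 0.0 n 29 x mid -0.0068 zmax 0.1362
y 0.02 n 44 x mid -0.0076 zmax 0.1319
y 0.04 n 46 x mid -0.0076 zmax 0.1314
y 0.06 n 48 x mid -0.0076 zmax 0.1324
y 0.08 n 50 x mid -0.0073 zmax 0.1329
y 0.1 n 56 x mid -0.0066 zmax 0.1331
y 0.12 n 66 x mid -0.0063 zmax 0.1322
```

Emit:
arm_command --rows '[{"xyz": [0.002,0,0.005],"delta_rot": [0,0,0],"gripper": 0.01},{"xyz": [0.002,0,0.008],"delta_rot": [0,0,0],"gripper": 0.01},{"xyz": [0,0,0.008],"delta_rot": [0,0,0],"gripper": 0.01},{"xyz": [0,0,0.006],"delta_rot": [0,0,0],"gripper": 0.01},{"xyz": [0,0,0.003],"delta_rot": [0,0,0],"gripper": 0.01},{"xyz": [0,0,0],"delta_rot": [0,0,0],"gripper": 0.01}]'

```text
time: 9.85
tool_pos: [0.6453, 0.0202, 0.0591]
tcp_rot: [-3.12, -0.367, 0.003]
wrist_force: [-0.1, 0.8, -1.7]
width: 0.246
```

Emit:
arm_command --rows '[{"xyz": [0,0,0.002],"delta_rot": [0,0,0],"gripper": 0.01},{"xyz": [0,0,0.002],"delta_rot": [0,0,0],"gripper": 0.01}]'

```text
time: 10.05
tool_pos: [0.6465, 0.0202, 0.0566]
tcp_rot: [3.12, 0.367, 0.002]
wrist_force: [-1.3, -0.5, -1.9]
width: 0.249
```

Emit:
arm_command --rows '[{"xyz": [0,0,0.002],"delta_rot": [0,0,0],"gripper": 0.01},{"xyz": [0,0,0.002],"delta_rot": [0,0,0],"gripper": 0.01}]'

```text
time: 10.25
tool_pos: [0.6462, 0.0202, 0.0523]
tcp_rot: [3.12, 0.367, 0.001]
wrist_force: [-0.1, -0.2, -2.2]
width: 0.247
```

Emit:
arm_command --rows '[{"xyz": [0,0,0.002],"delta_rot": [0,0,0],"gripper": 0.01},{"xyz": [0,0,0.002],"delta_rot": [0,0,0],"gripper": 0.01}]'

```text
time: 10.45
tool_pos: [0.6461, 0.0203, 0.048]
tcp_rot: [3.12, 0.367, 0.0]
wrist_force: [-1.1, 0.4, -0.9]
width: 0.245
```

Emit:
arm_command --rows '[{"xyz": [0,0,0.0015],"delta_rot": [0,0,0],"gripper": 0.01},{"xyz": [0,0,0.0015],"delta_rot": [0,0,0],"gripper": 0.01}]'

```text
time: 10.65
tool_pos: [0.646, 0.0202, 0.045]
tcp_rot: [-3.12, -0.367, 0.0]
wrist_force: [0.6, 0.1, 0.3]
width: 0.246
```

Emit:
arm_command --rows '[{"xyz": [0,0,0.0015],"delta_rot": [0,0,0],"gripper": 0.01},{"xyz": [0,0,0.0015],"delta_rot": [0,0,0],"gripper": 0.01}]'

```text
time: 10.85
tool_pos: [0.6461, 0.0202, 0.0421]
tcp_rot: [-3.12, -0.367, 0.0]
wrist_force: [-0.3, 0.1, -1.1]
width: 0.248
```

Emit:
arm_command --rows '[{"xyz": [0,0,0.001],"delta_rot": [0,0,0],"gripper": 0.01},{"xyz": [0,0,0.001],"delta_rot": [0,0,0],"gripper": 0.01}]'

```text
time: 11.05
tool_pos: [0.646, 0.0202, 0.0408]
tcp_rot: [-3.12, -0.367, 0.001]
wrist_force: [-3.6, 0.1, 6.6]
width: 0.247
```

Emit:
arm_command --rows '[{"xyz": [0,0,0.001],"delta_rot": [0,0,0],"gripper": 0.01},{"xyz": [0,0,0.001],"delta_rot": [0,0,0],"gripper": 0.01}]'

```text
time: 11.25
tool_pos: [0.6461, 0.0201, 0.0395]
tcp_rot: [3.12, 0.367, -0.0]
wrist_force: [-4.6, -0.7, 9.7]
width: 0.246
```

Emit:
arm_command --rows '[{"xyz": [0,0,0.001],"delta_rot": [0,0,0],"gripper": 0.01},{"xyz": [0,0,0.001],"delta_rot": [0,0,0],"gripper": 0.01}]'

```text
time: 11.45
tool_pos: [0.6464, 0.02, 0.0385]
tcp_rot: [3.12, 0.367, 0.001]
wrist_force: [-6.1, -0.4, 12.3]
width: 0.244
```

```bash
python3 -c "
from h import *
s=bot.read_state();print(s['tool_pos'],s['wrist_force'],s['torque'])
c=grab('scene','s6')
im=c['pixels'][:,:,::-1]
a=cv2.resize(im[110:210,290:390],None,fx=6,fy=6,interpolation=cv2.INTER_CUBIC);a=cv2.convertScaleAbs(a,alpha=1.5,beta=20);cv2.imwrite('pics/z12.png',a)
c=grab('top','t6')"
python3 align.py t6 .07; python3 align.py s6 .07
```

```text
[0.64640987 0.02003237 0.03846121] [-6.13208493 -0.40045341 12.32123887] [-0.13994379  0.99489867  0.10085768]
n 483 ymin/max -0.1229 0.1229
y -0.12 n 15 x mid -0.0032 zmax 0.0781
y -0.1 n 41 x mid -0.0008 zmax 0.0808
y -0.08 n 50 x mid -0.0001 zmax 0.0806
y -0.06 n 12 x mid -0.0052 zmax 0.0791
y 0.02 n 40 x mid 0.0018 zmax 0.0819
y 0.04 n 68 x mid 0.0013 zmax 0.083
y 0.06 n 69 x mid 0.0021 zmax 0.0828
y 0.08 n 68 x mid 0.0023 zmax 0.0841
y 0.1 n 72 x mid 0.0023 zmax 0.0845
y 0.12 n 48 x mid 0.0022 zmax 0.0845
n 384 ymin/max -0.1236 0.1265
y -0.12 n 17 x mid -0.0042 zmax 0.078
y -0.08 n 10 x mid -0.0052 zmax 0.0784
y -0.06 n 13 x mid -0.0066 zmax 0.0781
y -0.02 n 10 x mid 0.0051 zmax 0.0809
y 0.0 n 28 x mid -0.0012 zmax 0.0826
y 0.02 n 48 x mid -0.0018 zmax 0.0818
y 0.04 n 45 x mid -0.0017 zmax 0.0823
y 0.06 n 49 x mid -0.0021 zmax 0.0822
y 0.08 n 46 x mid -0.0016 zmax 0.0829
y 0.1 n 52 x mid -0.0017 zmax 0.0834
y 0.12 n 60 x mid -0.0013 zmax 0.0838
```

View pics/z12.png

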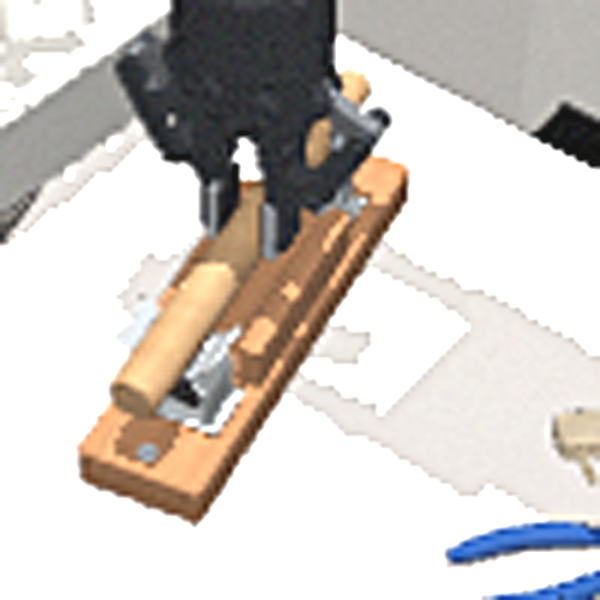

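The stick lies on both lips, along the rack and within about 2 mm of its centre line (upward force 12 N). Releasing and backing off.

Emit:
arm_command --rows '[{"xyz": [-0.001,0,-0.002],"delta_rot": [0,0,0],"gripper": 0.01},{"xyz": [0,0,0],"delta_rot": [0,0,0],"gripper": 0.06},{"xyz": [0,0,0],"delta_rot": [0,0,0],"gripper": 0.06},{"xyz": [0,0,0],"delta_rot": [0,0,0],"gripper": 0.06},{"xyz": [0,0,-0.02],"delta_rot": [0,0,0],"gripper": 0.06},{"xyz": [0,0,-0.02],"delta_rot": [0,0,0],"gripper": 0.06},{"xyz": [0,0,-0.01],"delta_rot": [0,0,0],"gripper": 0.0},{"xyz": [0,0,0],"delta_rot": [0,0,0],"gripper": 0.0},{"xyz": [0,0,0],"delta_rot": [0,0,0],"gripper": 0.0},{"xyz": [0,0,0],"delta_rot": [0,0,0],"gripper": 0.0},{"xyz": [0,0,0],"delta_rot": [0,0,0],"gripper": 0.0}]'

```text
time: 12.65
tool_pos: [0.6441, 0.02, 0.0868]
tcp_rot: [-3.12, -0.367, 0.003]
wrist_force: [0.0, -0.5, 0.0]
width: -0.002
```

```bash
python3 -c "
from h import *
s=bot.read_state();print(s['tool_pos'],s['wrist_force'],s['width'])
c=grab('scene','s7')
im=c['pixels'][:,:,::-1]
a=cv2.resize(im[110:210,290:390],None,fx=6,fy=6,interpolation=cv2.INTER_CUBIC);a=cv2.convertScaleAbs(a,alpha=1.5,beta=20);cv2.imwrite('pics/z13.png',a)
c=grab('top','t7')
# press points
for y in (.04,-.04):
  delta(list(np.array([.6447,.0205])+y*np.array([-np.sin(.234),np.cos(.234)]))+[.08],.234)"
python3 align.py t7 .07; python3 align.py s7 .07
```

```text
[0.6441239  0.02003689 0.08678818] [ 0.01001053 -0.4682621   0.03272262] -0.0021460503818524217
t 12.75 pos [0.6444 0.02   0.0872] yaw 0.234 tilt z [-0.0016 -0.     -1.    ] tool delta [ 0.0004 -0.0404  0.0072] norm 0.041 turn about tool z 0.0
t 12.75 pos [0.6444 0.02   0.0872] yaw 0.234 tilt z [-0.0016 -0.     -1.    ] tool delta [0.0004 0.0396 0.0072] norm 0.0402 turn about tool z 0.0
n 545 ymin/max -0.1241 0.123
y -0.12 n 34 x mid -0.0002 zmax 0.0791
y -0.1 n 57 x mid -0.0002 zmax 0.0808
y -0.08 n 46 x mid -0.0021 zmax 0.0815
y -0.06 n 13 x mid -0.0072 zmax 0.0802
y 0.02 n 66 x mid -0.0005 zmax 0.0844
y 0.04 n 68 x mid -0.0006 zmax 0.0845
y 0.06 n 71 x mid -0.0001 zmax 0.0851
y 0.08 n 68 x mid -0.0004 zmax 0.0856
y 0.1 n 73 x mid -0.0001 zmax 0.0861
y 0.12 n 49 x mid -0.0005 zmax 0.0863
n 494 ymin/max -0.1189 0.1264
y -0.1 n 14 x mid -0.0079 zmax 0.0781
y -0.08 n 27 x mid -0.0052 zmax 0.0804
y -0.06 n 29 x mid -0.0038 zmax 0.0805
y -0.04 n 40 x mid -0.0046 zmax 0.0828
y -0.02 n 40 x mid -0.0043 zmax 0.0826
y 0.0 n 44 x mid -0.0039 zmax 0.0817
y 0.02 n 43 x mid -0.0034 zmax 0.0832
y 0.04 n 46 x mid -0.0042 zmax 0.0837
y 0.06 n 45 x mid -0.0039 zmax 0.0841
y 0.08 n 49 x mid -0.0055 zmax 0.0848
y 0.1 n 53 x mid -0.0048 zmax 0.0843
y 0.12 n 60 x mid -0.004 zmax 0.0839
```

View pics/z13.png

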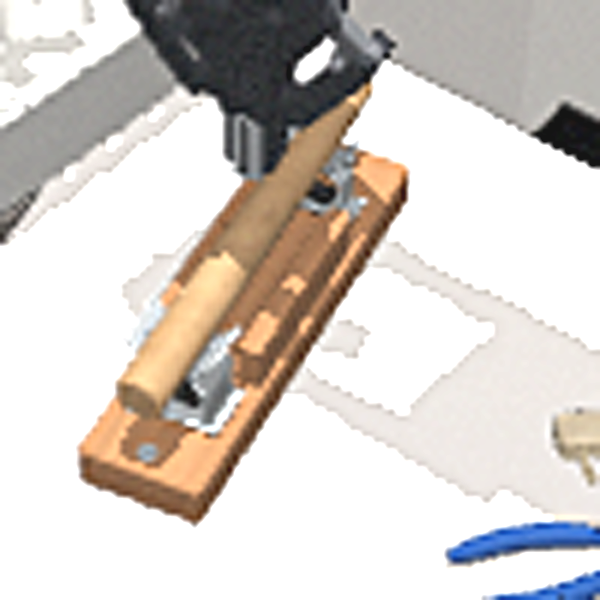

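```bash
python3 -c "
from h import *
c=load('s7'); X=xyz(c)
C=np.array([.6447,.0205]);ey=np.array([-np.sin(.234),np.cos(.234)])
for n,p in (('tip',[.6444,.02,.0872+.025]),('tcp',[.6444,.02,.0872]),('mid',[.6447,.0205,.084]),('thin',[*(C-.12*ey),.08]),('thick',[*(C+.12*ey),.085])):
  u=proj(c,p)[0]; print(n,u.round(1),((u-[290,110])*6).round())
for v in range(126,142,2): print(v,[tuple(int(k) for k in (X[v,u]*1000).round()) for u in range(326,342,2)])
"
```

```text
tip [331.3 137.4] [248. 164.]
tcp [331.2 143.8] [247. 203.]
mid [331.  144.7] [246. 208.]
thin [348.1 120.9] [349.  65.]
thick [311.9 172. ] [131. 372.]
126 [(652, 35, 160), (649, 30, 159), (645, 26, 158), (634, 32, 169), (630, 28, 168), (627, 23, 166), (621, 21, 168), (613, 23, 174)]
128 [(764, -103, -5), (644, 35, 158), (643, 28, 153), (634, 31, 161), (630, 27, 160), (628, 21, 157), (619, 24, 165), (613, 23, 167)]
130 [(755, -92, -1), (649, 29, 144), (643, 28, 146), (46, 781, 1008), (630, 27, 153), (627, 22, 152), (617, 26, 159), (612, 24, 161)]
132 [(748, -84, 0), (648, 31, 138), (641, 30, 141), (637, 27, 141), (632, 24, 142), (629, 20, 141), (677, -53, 63), (663, -45, 76)]
134 [(742, -77, 0), (649, 30, 129), (641, 31, 135), (633, 31, 139), (632, 24, 135), (629, 18, 132), (660, -32, 79), (655, -35, 80)]
136 [(735, -68, 1), (651, 27, 118), (642, 29, 126), (634, 30, 130), (632, 24, 127), (630, 17, 123), (656, -27, 77), (650, -28, 81)]
138 [(733, -66, -4), (648, 30, 115), (642, 29, 118), (637, 27, 119), (633, 22, 118), (655, -15, 78), (647, -15, 84), (647, -24, 77)]
140 [(725, -56, -1), (725, -65, -7), (681, -21, 51), (677, -25, 51), (653, -4, 80), (647, -5, 82), (645, -13, 78), (643, -20, 74)]
```

The tip projects exactly onto the seen fingertip, which confirms the 25 mm offset. The stick lies centred on the lips (x within 1 mm in the top view). I'll press the wide end first, at y = +40 mm.

Emit:
arm_command --rows '[{"xyz": [0,-0.02,0],"delta_rot": [0,0,0],"gripper": 0.0},{"xyz": [0,-0.02,0],"delta_rot": [0,0,0],"gripper": 0.0},{"xyz": [0,0,0.008],"delta_rot": [0,0,0],"gripper": 0.0},{"xyz": [0,0,0.008],"delta_rot": [0,0,0],"gripper": 0.0},{"xyz": [0,0,0.006],"delta_rot": [0,0,0],"gripper": 0.0},{"xyz": [0,0,0],"delta_rot": [0,0,0],"gripper": 0.0}]'

```text
time: 13.35
tool_pos: [0.6345, 0.0581, 0.0642]
tcp_rot: [3.12, 0.366, -0.005]
wrist_force: [-0.8, 0.2, -0.3]
width: 0.001
```

Emit:
arm_command --rows '[{"xyz": [0,0,0.002],"delta_rot": [0,0,0],"gripper": 0.0},{"xyz": [0,0,0.002],"delta_rot": [0,0,0],"gripper": 0.0}]'

```text
time: 13.55
tool_pos: [0.6362, 0.0585, 0.0623]
tcp_rot: [3.12, 0.366, 0.001]
wrist_force: [-0.4, 0.9, 0.1]
width: -0.004
```

Emit:
arm_command --rows '[{"xyz": [0,0,0.002],"delta_rot": [0,0,0],"gripper": 0.0},{"xyz": [0,0,0.001],"delta_rot": [0,0,0],"gripper": 0.0}]'

```text
time: 13.75
tool_pos: [0.6359, 0.0588, 0.0591]
tcp_rot: [-3.12, -0.366, -0.0]
wrist_force: [-0.1, -0.0, -0.5]
width: 0.002
```

Emit:
arm_command --rows '[{"xyz": [0,0,0.001],"delta_rot": [0,0,0],"gripper": 0.0},{"xyz": [0,0,0.001],"delta_rot": [0,0,0],"gripper": 0.0}]'

```text
time: 13.95
tool_pos: [0.6361, 0.059, 0.0575]
tcp_rot: [3.12, 0.367, 0.001]
wrist_force: [-0.5, 0.1, 5.0]
width: -0.001
```

Emit:
arm_command --rows '[{"xyz": [0,0,0.001],"delta_rot": [0,0,0],"gripper": 0.0},{"xyz": [0,0,0.001],"delta_rot": [0,0,0],"gripper": 0.0}]'

```text
time: 14.15
tool_pos: [0.6368, 0.0592, 0.0568]
tcp_rot: [-3.12, -0.367, -0.003]
wrist_force: [-1.4, 0.4, 9.1]
width: -0.002
```

Emit:
arm_command --rows '[{"xyz": [0,0,0.001],"delta_rot": [0,0,0],"gripper": 0.0},{"xyz": [0,0,0.001],"delta_rot": [0,0,0],"gripper": 0.0}]'

```text
time: 14.35
tool_pos: [0.6374, 0.0593, 0.0558]
tcp_rot: [-3.12, -0.367, -0.005]
wrist_force: [-3.1, 0.9, 12.4]
width: -0.0
```

Emit:
arm_command --rows '[{"xyz": [0,0,0.001],"delta_rot": [0,0,0],"gripper": 0.0},{"xyz": [0,0,0.001],"delta_rot": [0,0,0],"gripper": 0.0}]'

```text
time: 14.55
tool_pos: [0.6378, 0.0594, 0.0546]
tcp_rot: [-3.12, -0.367, -0.006]
wrist_force: [-3.1, -0.1, 14.9]
width: -0.002
```

Emit:
arm_command --rows '[{"xyz": [-0.001,0,0.001],"delta_rot": [0,0,0],"gripper": 0.0},{"xyz": [0,0,0.001],"delta_rot": [0,0,0],"gripper": 0.0}]'

```text
time: 14.75
tool_pos: [0.6373, 0.0593, 0.0529]
tcp_rot: [-3.12, -0.367, -0.008]
wrist_force: [-0.7, 1.4, 5.8]
width: -0.003
```

Emit:
arm_command --rows '[{"xyz": [-0.001,0,0.001],"delta_rot": [0,0,0],"gripper": 0.0},{"xyz": [0,0,0.001],"delta_rot": [0,0,0],"gripper": 0.0}]'

```text
time: 14.95
tool_pos: [0.6358, 0.0591, 0.0496]
tcp_rot: [-3.12, -0.367, -0.007]
wrist_force: [-0.7, 0.4, 5.0]
width: -0.004
```

Emit:
arm_command --rows '[{"xyz": [0,0,0.001],"delta_rot": [0,0,0],"gripper": 0.0},{"xyz": [0,0,0.001],"delta_rot": [0,0,0],"gripper": 0.0}]'

```text
time: 15.15
tool_pos: [0.6352, 0.0591, 0.0465]
tcp_rot: [-3.12, -0.367, -0.005]
wrist_force: [0.7, 2.2, 4.9]
width: 0.0
```

Emit:
arm_command --rows '[{"xyz": [0,0,0.001],"delta_rot": [0,0,0],"gripper": 0.0},{"xyz": [0,0,0.001],"delta_rot": [0,0,0],"gripper": 0.0}]'

```text
time: 15.35
tool_pos: [0.6332, 0.0582, 0.0425]
tcp_rot: [3.12, 0.367, -0.002]
wrist_force: [-0.4, -0.5, 0.0]
width: 0.002
```

Emit:
arm_command --rows '[{"xyz": [0,0,0.001],"delta_rot": [0,0,0],"gripper": 0.0},{"xyz": [0,0,0.001],"delta_rot": [0,0,0],"gripper": 0.0}]'

```text
time: 15.55
tool_pos: [0.634, 0.0582, 0.0413]
tcp_rot: [3.12, 0.367, 0.0]
wrist_force: [0.9, 0.2, 6.3]
width: -0.001
```

Emit:
arm_command --rows '[{"xyz": [0,0,0.001],"delta_rot": [0,0,0],"gripper": 0.0}]'

```text
time: 15.65
tool_pos: [0.6347, 0.0583, 0.041]
tcp_rot: [3.12, 0.367, 0.002]
wrist_force: [0.4, 0.3, 8.6]
width: -0.001
```

Emit:
arm_command --rows '[{"xyz": [0,0,0.001],"delta_rot": [0,0,0],"gripper": 0.0}]'

```text
time: 15.75
tool_pos: [0.6352, 0.0584, 0.0409]
tcp_rot: [3.12, 0.367, 0.004]
wrist_force: [-0.6, 0.6, 12.7]
width: -0.0
```

The force fell to about 0 at z = 0.0425, then rose steeply with no further travel: the wide end has snapped onto its pad. Now the narrow end, at y = -40 mm.

Emit:
arm_command --rows '[{"xyz": [0,0,-0.01],"delta_rot": [0,0,0],"gripper": 0.0},{"xyz": [0,0,-0.015],"delta_rot": [0,0,0],"gripper": 0.0},{"xyz": [0,0,-0.015],"delta_rot": [0,0,0],"gripper": 0.0},{"xyz": [0,0.02,0],"delta_rot": [0,0,0],"gripper": 0.0},{"xyz": [0,0.02,0],"delta_rot": [0,0,0],"gripper": 0.0},{"xyz": [0,0.02,0],"delta_rot": [0,0,0],"gripper": 0.0},{"xyz": [0,0.02,0],"delta_rot": [0,0,0],"gripper": 0.0},{"xyz": [0,0,0],"delta_rot": [0,0,0],"gripper": 0.0}]'

```text
time: 16.55
tool_pos: [0.6532, -0.0223, 0.0796]
tcp_rot: [3.12, 0.363, 0.001]
wrist_force: [0.8, -0.4, 0.5]
width: -0.001
```

```bash
python3 -c "
from h import *
C=np.array([.6447,.0205])
c=grab('scene','s8')
im=c['pixels'][:,:,::-1]
a=cv2.resize(im[110:210,290:390],None,fx=6,fy=6,interpolation=cv2.INTER_CUBIC);a=cv2.convertScaleAbs(a,alpha=1.5,beta=20);cv2.imwrite('pics/z14.png',a)
c=grab('top','t8')
delta(list(C-.04*np.array([-np.sin(.234),np.cos(.234)]))+[.055],.234)"
python3 align.py t8 .056; python3 align.py s8 .056
```

```text
t 16.65 pos [ 0.6524 -0.0201  0.0791] yaw 0.2323 tilt z [-4.e-04  4.e-04 -1.e+00] tool delta [ 0.0019 -0.0013  0.0241] norm 0.0242 turn about tool z -0.0017
n 807 ymin/max -0.1189 0.1216
y -0.04 n 84 x mid -0.0007 zmax 0.075
y -0.02 n 127 x mid -0.0007 zmax 0.0746
y 0.0 n 128 x mid -0.0003 zmax 0.0721
y 0.02 n 125 x mid -0.0002 zmax 0.0697
y 0.04 n 126 x mid -0.0004 zmax 0.067
y 0.06 n 69 x mid 0.0004 zmax 0.0651
y 0.08 n 50 x mid 0.0017 zmax 0.0635
y 0.1 n 65 x mid 0.0005 zmax 0.0594
y 0.12 n 31 x mid 0.0007 zmax 0.0568
n 622 ymin/max -0.1182 0.1249
y -0.12 n 6 x mid -0.0096 zmax 0.0833
y -0.1 n 27 x mid -0.0062 zmax 0.083
y -0.08 n 27 x mid -0.0074 zmax 0.0832
y -0.06 n 40 x mid -0.0045 zmax 0.079
y -0.04 n 67 x mid -0.0028 zmax 0.0767
y -0.02 n 65 x mid -0.0034 zmax 0.0732
y 0.0 n 78 x mid -0.0011 zmax 0.0711
y 0.02 n 68 x mid -0.0038 zmax 0.0683
y 0.04 n 86 x mid -0.0039 zmax 0.0657
y 0.06 n 46 x mid -0.0108 zmax 0.0639
y 0.08 n 36 x mid -0.0013 zmax 0.0615
y 0.1 n 47 x mid -0.0023 zmax 0.0595
y 0.12 n 29 x mid -0.0024 zmax 0.0562
```

View pics/z14.png

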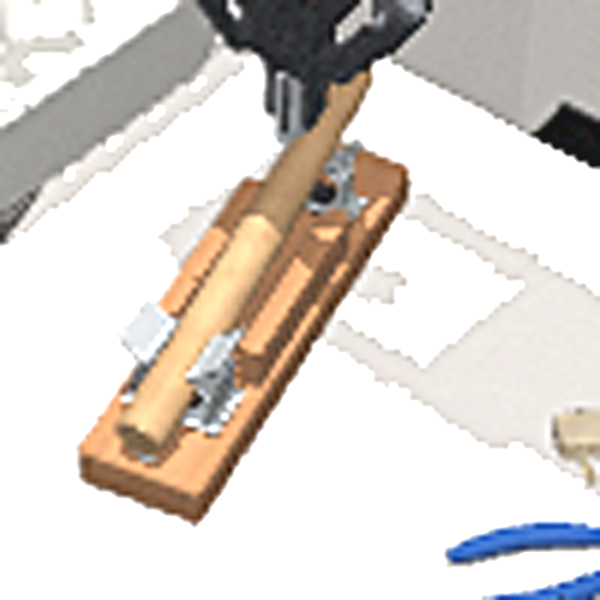

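The wide end is low, between its leaves (top about 62 mm at y = +75 mm), and the thin end is still up on its lips. Pressing the narrow end.

Emit:
arm_command --rows '[{"xyz": [0.001,0,0.008],"delta_rot": [0,0,0],"gripper": 0.0},{"xyz": [0,0,0.008],"delta_rot": [0,0,0],"gripper": 0.0},{"xyz": [0,0,0.006],"delta_rot": [0,0,0],"gripper": 0.0},{"xyz": [0,0,0],"delta_rot": [0,0,0],"gripper": 0.0}]'

```text
time: 17.05
tool_pos: [0.6518, -0.0185, 0.0551]
tcp_rot: [-3.119, -0.368, 0.005]
wrist_force: [-0.8, 0.0, -0.0]
width: -0.003
```

Emit:
arm_command --rows '[{"xyz": [0,0,0.002],"delta_rot": [0,0,0],"gripper": 0.0},{"xyz": [0,0,0.001],"delta_rot": [0,0,0],"gripper": 0.0}]'

```text
time: 17.25
tool_pos: [0.6535, -0.0189, 0.0541]
tcp_rot: [-3.12, -0.367, -0.0]
wrist_force: [-0.5, 0.1, 0.1]
width: 0.001
```

Emit:
arm_command --rows '[{"xyz": [0,0,0.001],"delta_rot": [0,0,0],"gripper": 0.0},{"xyz": [0,0,0.001],"delta_rot": [0,0,0],"gripper": 0.0}]'

```text
time: 17.45
tool_pos: [0.6536, -0.0191, 0.0524]
tcp_rot: [3.12, 0.367, 0.001]
wrist_force: [0.2, 0.0, 0.5]
width: -0.003
```

Emit:
arm_command --rows '[{"xyz": [0,0,0.001],"delta_rot": [0,0,0],"gripper": 0.0},{"xyz": [0,0,0.001],"delta_rot": [0,0,0],"gripper": 0.0}]'

```text
time: 17.65
tool_pos: [0.6541, -0.0192, 0.0511]
tcp_rot: [3.12, 0.367, 0.002]
wrist_force: [-1.6, 0.3, 7.0]
width: 0.004
```

Emit:
arm_command --rows '[{"xyz": [0,0,0.001],"delta_rot": [0,0,0],"gripper": 0.0},{"xyz": [0,0,0.001],"delta_rot": [0,0,0],"gripper": 0.0}]'

```text
time: 17.85
tool_pos: [0.6548, -0.0192, 0.0502]
tcp_rot: [3.12, 0.367, 0.004]
wrist_force: [-1.5, -0.1, 9.3]
width: 0.006
```

Emit:
arm_command --rows '[{"xyz": [-0.0005,0,0.001],"delta_rot": [0,0,0],"gripper": 0.0},{"xyz": [0,0,0.001],"delta_rot": [0,0,0],"gripper": 0.0}]'

```text
time: 18.05
tool_pos: [0.6551, -0.0195, 0.0492]
tcp_rot: [3.119, 0.367, 0.007]
wrist_force: [-1.4, 0.0, 12.1]
width: 0.002
```

Emit:
arm_command --rows '[{"xyz": [-0.0005,0,0.001],"delta_rot": [0,0,0],"gripper": 0.0},{"xyz": [0,0,0.001],"delta_rot": [0,0,0],"gripper": 0.0}]'

```text
time: 18.25
tool_pos: [0.6554, -0.0197, 0.0481]
tcp_rot: [3.119, 0.367, 0.01]
wrist_force: [-0.9, -0.2, 12.6]
width: 0.005
```

Emit:
arm_command --rows '[{"xyz": [0,0,0.001],"delta_rot": [0,0,0],"gripper": 0.0},{"xyz": [0,0,0.001],"delta_rot": [0,0,0],"gripper": 0.0}]'

```text
time: 18.45
tool_pos: [0.655, -0.0203, 0.0453]
tcp_rot: [3.118, 0.367, 0.008]
wrist_force: [0.1, -3.1, 6.1]
width: -0.0
```

Emit:
arm_command --rows '[{"xyz": [0,0,0.001],"delta_rot": [0,0,0],"gripper": 0.0},{"xyz": [0,0,0.001],"delta_rot": [0,0,0],"gripper": 0.0}]'

```text
time: 18.65
tool_pos: [0.6541, -0.0203, 0.0417]
tcp_rot: [3.118, 0.367, 0.005]
wrist_force: [1.0, -3.2, 4.8]
width: 0.001
```

Emit:
arm_command --rows '[{"xyz": [0,0,0.001],"delta_rot": [0,0,0],"gripper": 0.0},{"xyz": [0,0,0.001],"delta_rot": [0,0,0],"gripper": 0.0}]'

```text
time: 18.85
tool_pos: [0.6532, -0.0196, 0.0386]
tcp_rot: [3.12, 0.366, 0.002]
wrist_force: [1.5, -1.1, 2.5]
width: -0.002
```

Emit:
arm_command --rows '[{"xyz": [0,0,0.001],"delta_rot": [0,0,0],"gripper": 0.0}]'

```text
time: 18.95
tool_pos: [0.6513, -0.0188, 0.0362]
tcp_rot: [-3.119, -0.366, 0.003]
wrist_force: [-0.3, 0.3, 0.3]
width: -0.003
```

Emit:
arm_command --rows '[{"xyz": [0,0,0.001],"delta_rot": [0,0,0],"gripper": 0.0}]'

```text
time: 19.05
tool_pos: [0.6507, -0.0187, 0.0346]
tcp_rot: [-3.119, -0.366, 0.005]
wrist_force: [-1.0, -0.2, 0.9]
width: 0.002
```

Emit:
arm_command --rows '[{"xyz": [0,0,0.001],"delta_rot": [0,0,0],"gripper": 0.0}]'

```text
time: 19.15
tool_pos: [0.651, -0.0187, 0.034]
tcp_rot: [-3.119, -0.367, 0.005]
wrist_force: [-1.9, 0.5, 3.3]
width: 0.001
```

Emit:
arm_command --rows '[{"xyz": [0,0,0.001],"delta_rot": [0,0,0],"gripper": 0.0}]'

```text
time: 19.25
tool_pos: [0.6513, -0.0186, 0.034]
tcp_rot: [-3.119, -0.367, 0.004]
wrist_force: [-4.2, 1.5, 7.7]
width: -0.001
```

Emit:
arm_command --rows '[{"xyz": [0.001,0,0.001],"delta_rot": [0,0,0],"gripper": 0.0}]'

```text
time: 19.35
tool_pos: [0.6521, -0.0185, 0.034]
tcp_rot: [-3.119, -0.367, 0.004]
wrist_force: [-7.9, 1.0, 14.9]
width: 0.004
```

Emit:
arm_command --rows '[{"xyz": [0.001,0,0.001],"delta_rot": [0,0,0],"gripper": 0.0}]'

```text
time: 19.45
tool_pos: [0.6531, -0.0183, 0.034]
tcp_rot: [-3.119, -0.367, 0.005]
wrist_force: [-10.6, 1.0, 19.4]
width: 0.002
```

Hard stop at z = 0.034 after the force drop, so the narrow end is home. Backing off to check both ends.

Emit:
arm_command --rows '[{"xyz": [-0.001,0,-0.003],"delta_rot": [0,0,0],"gripper": 0.0},{"xyz": [0,0,-0.02],"delta_rot": [0,0,0],"gripper": 0.0},{"xyz": [0,0,-0.04],"delta_rot": [0,0,0],"gripper": 0.0},{"xyz": [0,0,-0.04],"delta_rot": [0,0,0],"gripper": 0.0},{"xyz": [0,0,-0.02],"delta_rot": [0,0,0],"gripper": 0.0},{"xyz": [0,0,0],"delta_rot": [0,0,0],"gripper": 0.0}]'

```text
time: 20.05
tool_pos: [0.6564, -0.0192, 0.1598]
tcp_rot: [3.119, 0.367, 0.013]
wrist_force: [1.4, 0.2, 0.4]
width: 0.001
```

```bash
python3 -c "
from h import *
s=bot.read_state();print(s['tool_pos'],s['wrist_force'])
c=grab('scene','s9')
im=c['pixels'][:,:,::-1]
a=cv2.resize(im[110:210,290:390],None,fx=6,fy=6,interpolation=cv2.INTER_CUBIC);a=cv2.convertScaleAbs(a,alpha=1.3,beta=0);cv2.imwrite('pics/z15.png',a)
c=grab('top','t9')
im=c['pixels'][:,:,::-1]
a=cv2.resize(im[130:230,310:440],None,fx=6,fy=6,interpolation=cv2.INTER_CUBIC);a=cv2.convertScaleAbs(a,alpha=1.3,beta=0);cv2.imwrite('pics/z16.png',a)"
python3 align.py t9 .050; python3 align.py s9 .050
```

```text
[ 0.65641048 -0.01919694  0.15982092] [1.36192145 0.15510767 0.44168511]
n 970 ymin/max -0.1249 0.1213
y -0.12 n 16 x mid -0.0048 zmax 0.0593
y -0.06 n 61 x mid -0.0012 zmax 0.0614
y -0.04 n 130 x mid 0.0001 zmax 0.0602
y -0.02 n 137 x mid -0.0005 zmax 0.0603
y 0.0 n 135 x mid -0.0006 zmax 0.0612
y 0.02 n 139 x mid -0.0004 zmax 0.0601
y 0.04 n 138 x mid -0.0003 zmax 0.0609
y 0.06 n 67 x mid -0.0006 zmax 0.0637
y 0.08 n 40 x mid 0.0013 zmax 0.063
y 0.1 n 67 x mid -0.0003 zmax 0.0624
y 0.12 n 40 x mid 0.0005 zmax 0.0619
n 707 ymin/max -0.1243 0.124
y -0.12 n 19 x mid -0.005 zmax 0.0599
y -0.1 n 25 x mid -0.0039 zmax 0.0584
y -0.08 n 19 x mid -0.0041 zmax 0.0595
y -0.06 n 34 x mid -0.0097 zmax 0.06
y -0.04 n 78 x mid -0.0029 zmax 0.0594
y -0.02 n 88 x mid -0.0036 zmax 0.0596
y 0.0 n 93 x mid -0.0037 zmax 0.0596
y 0.02 n 91 x mid -0.0039 zmax 0.0601
y 0.04 n 91 x mid -0.0047 zmax 0.0601
y 0.06 n 37 x mid -0.0125 zmax 0.0604
y 0.08 n 29 x mid -0.0012 zmax 0.0609
y 0.1 n 50 x mid -0.0038 zmax 0.0611
y 0.12 n 53 x mid -0.0025 zmax 0.0599
```

View pics/z15.png

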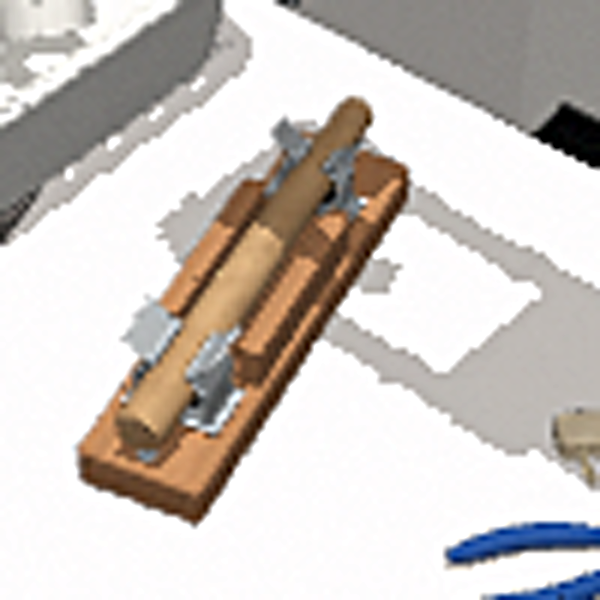

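View pics/z16.png

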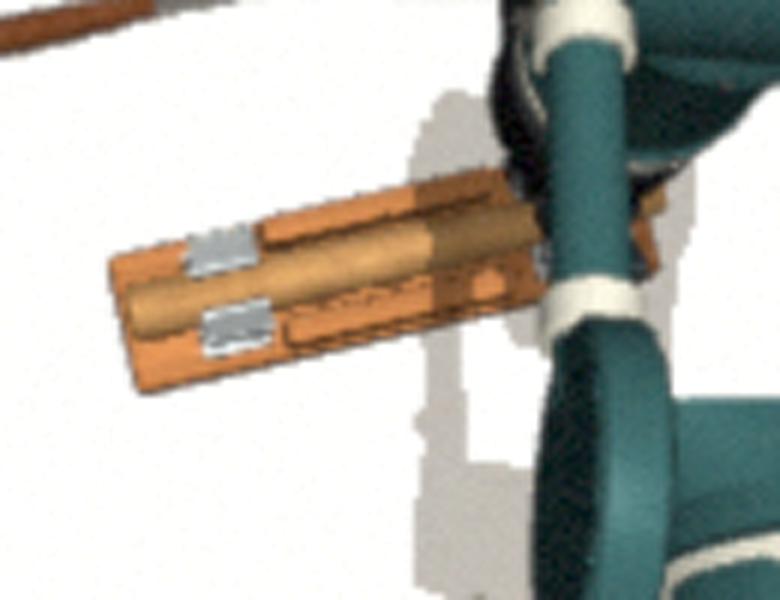

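Both ends read level: top about 61 mm at the thick clip and 59.5 mm at the thin one, so about +2 and +4 mm on the settings. The stick lies between the leaves. One gentle confirming press on the wide side will show whether it still rests on its pad.

Emit:
arm_command --rows '[{"xyz": [-0.002,-0.02,0.02],"delta_rot": [0,0,0],"gripper": 0.0},{"xyz": [0,-0.03,0.02],"delta_rot": [0,0,0],"gripper": 0.0},{"xyz": [0,-0.03,0.02],"delta_rot": [0,0,0],"gripper": 0.0},{"xyz": [0,0,0.03],"delta_rot": [0,0,0],"gripper": 0.0},{"xyz": [0,0,0.02],"delta_rot": [0,0,0],"gripper": 0.0},{"xyz": [0,0,0.007],"delta_rot": [0,0,0],"gripper": 0.0},{"xyz": [0,0,0],"delta_rot": [0,0,0],"gripper": 0.0},{"xyz": [0,0,0],"delta_rot": [0,0,0],"gripper": 0.0}]'

```text
time: 20.95
tool_pos: [0.6316, 0.0581, 0.0365]
tcp_rot: [-3.12, -0.367, 0.004]
wrist_force: [-0.2, 0.5, -0.9]
width: -0.002
```

Emit:
arm_command --rows '[{"xyz": [0,0,0.002],"delta_rot": [0,0,0],"gripper": 0.0}]'

```text
time: 21.05
tool_pos: [0.6325, 0.0581, 0.0354]
tcp_rot: [-3.12, -0.366, 0.002]
wrist_force: [0.1, -0.7, -0.2]
width: -0.0
```

Emit:
arm_command --rows '[{"xyz": [0,0,0.002],"delta_rot": [0,0,0],"gripper": 0.0}]'

```text
time: 21.15
tool_pos: [0.6328, 0.0581, 0.0347]
tcp_rot: [-3.12, -0.366, 0.001]
wrist_force: [-4.8, -0.4, 13.8]
width: 0.002
```

Emit:
arm_command --rows '[{"xyz": [0,0,0.001],"delta_rot": [0,0,0],"gripper": 0.0}]'

```text
time: 21.25
tool_pos: [0.633, 0.0581, 0.0347]
tcp_rot: [-3.12, -0.366, 0.0]
wrist_force: [-6.3, 0.4, 13.3]
width: 0.0
```

It stops hard at once (14 N, no travel), so the wide end is on its pad. Backing away for a clear final look.

Emit:
arm_command --rows '[{"xyz": [0,0,-0.01],"delta_rot": [0,0,0],"gripper": 0.0},{"xyz": [0,0,-0.04],"delta_rot": [0,0,0],"gripper": 0.0},{"xyz": [0,0,-0.045],"delta_rot": [0,0,0],"gripper": 0.0},{"xyz": [0,0,-0.045],"delta_rot": [0,0,0],"gripper": 0.0},{"xyz": [-0.03,-0.035,0],"delta_rot": [0,0,0],"gripper": 0.0},{"xyz": [-0.03,-0.035,0],"delta_rot": [0,0,0],"gripper": 0.0},{"xyz": [-0.03,-0.035,0],"delta_rot": [0,0,0],"gripper": 0.0},{"xyz": [-0.03,-0.035,0],"delta_rot": [0,0,0],"gripper": 0.0},{"xyz": [-0.03,-0.035,0],"delta_rot": [0,0,0],"gripper": 0.0},{"xyz": [-0.02,-0.035,0],"delta_rot": [0,0,0],"gripper": 0.0},{"xyz": [0,0,0],"delta_rot": [0,0,0],"gripper": 0.0}]'

```text
time: 22.35
tool_pos: [0.4156, 0.2255, 0.1732]
tcp_rot: [-3.118, -0.373, 0.001]
wrist_force: [1.0, -0.6, -0.8]
width: -0.001
```

```bash
python3 -c "
from h import *
s=bot.read_state();print(s['time'],s['tool_pos'],s['wrist_force'])
c=grab('scene','s10')
im=c['pixels'][:,:,::-1]
a=cv2.resize(im[110:210,290:390],None,fx=6,fy=6,interpolation=cv2.INTER_CUBIC);a=cv2.convertScaleAbs(a,alpha=1.3,beta=0);cv2.imwrite('pics/z17.png',a)
c=grab('top','t10')
im=c['pixels'][:,:,::-1]; im0=load('top0')['pixels'][:,:,::-1]
f=lambda i:cv2.resize(i[145:205,322:427],None,fx=7,fy=4.9*1.0,interpolation=cv2.INTER_CUBIC)
a=np.vstack([f(im0),f(im)]);cv2.imwrite('pics/z18.png',a)
d=cv2.absdiff(im,im0).max(2); print([ (n,int(d[v-12:v+12,u-15:u+15].mean())) for n,u,v in (('block',280,151),('dome',239,168),('file',335,131),('pliers',370,250),('brush',410,252))])
"
python3 align.py t10 .050; python3 align.py s10 .050
```

```text
22.35 [0.41555835 0.22546195 0.17322365] [ 0.98357394 -0.55775314 -0.77386301]
[('block', 9), ('dome', 8), ('file', 9), ('pliers', 9), ('brush', 9)]
n 1105 ymin/max -0.1247 0.1213
y -0.12 n 39 x mid -0.0003 zmax 0.0603
y -0.1 n 55 x mid -0.0002 zmax 0.0602
y -0.08 n 44 x mid 0.0021 zmax 0.0672
y -0.06 n 70 x mid -0.0007 zmax 0.0606
y -0.04 n 135 x mid -0.0007 zmax 0.0605
y -0.02 n 136 x mid -0.0002 zmax 0.0614
y 0.0 n 136 x mid -0.0005 zmax 0.0612
y 0.02 n 136 x mid -0.0003 zmax 0.0613
y 0.04 n 138 x mid -0.0003 zmax 0.0617
y 0.06 n 68 x mid -0.0008 zmax 0.0628
y 0.08 n 41 x mid 0.0015 zmax 0.0628
y 0.1 n 67 x mid 0.0002 zmax 0.063
y 0.12 n 40 x mid 0.0007 zmax 0.063
n 509 ymin/max -0.0722 0.1245
y -0.06 n 11 x mid 0.0094 zmax 0.0612
y -0.04 n 49 x mid 0.0073 zmax 0.0598
y -0.02 n 62 x mid 0.0058 zmax 0.059
y 0.0 n 78 x mid -0.0009 zmax 0.0594
y 0.02 n 84 x mid -0.0037 zmax 0.0603
y 0.04 n 64 x mid 0.0054 zmax 0.0598
y 0.06 n 26 x mid -0.0013 zmax 0.0616
y 0.08 n 28 x mid -0.0015 zmax 0.062
y 0.1 n 52 x mid -0.0028 zmax 0.0614
y 0.12 n 54 x mid -0.003 zmax 0.06
```

View pics/z17.png

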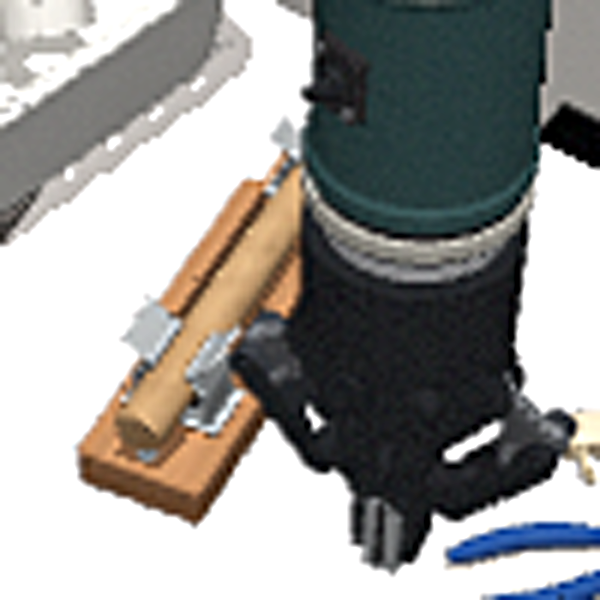

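View pics/z18.png

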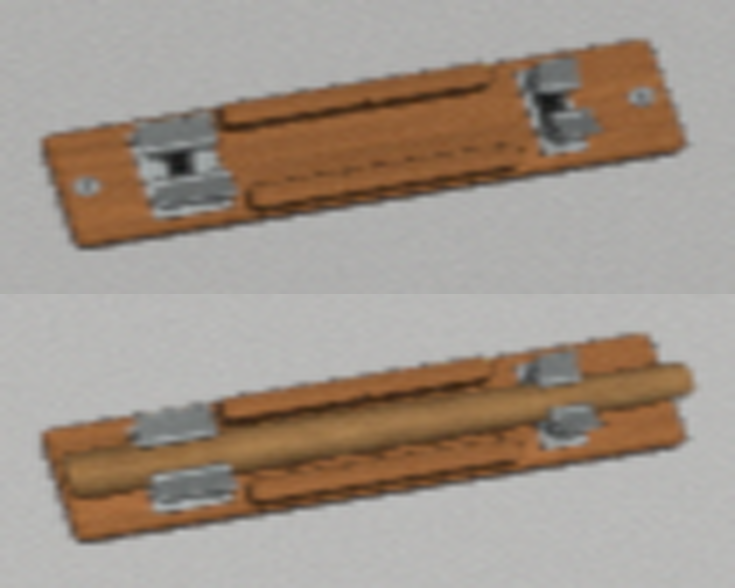

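View pics/t10.png

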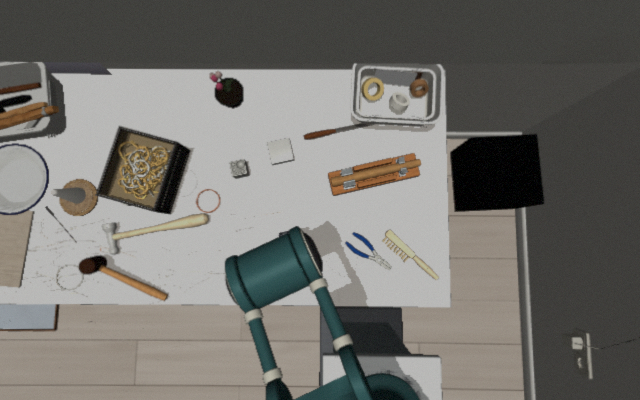

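The clear top view (stick from (335,183) to (420,162)) shows the stick centred in both clips. The leaves are within about 0.6 px of their empty positions, against about 2 px if they were straddling, and the bystanders are unchanged. Handing in.

```bash
python3 -c "
from h import *
print(bot.finish_job())"
```

```text
the job is handed in; nothing more can be done
None
```

The stick is in the rack, thick end in the wide clip and thin end in the narrow one, and I handed the job in at about 22.5 s. No verdict was reported.

**How it went:** I laid the stick on the lips, then pressed each end with closed fingertips, 40 mm either side of the middle. At each end the force fell to about 0 as the clip snapped, then rose with no further travel. The highest vertical force I read was about 19 N, well under the 45 N limit.

**Last checks:**
- **Position:** the stick is within about 1 mm of the rack's centre line in the top view. Its centre line is at about 49 mm at both clips, roughly +2 mm (wide) and +4 mm (narrow) above their low settings.
- **Home:** after the narrow end went in, a second light press on the wide side stopped at once at 14 N.
- **Leaves:** all four are back near their empty positions in the pictures. I judged this by eye from the images, since the joint angles cannot be read.
- **Surroundings:** the other things on the bench are where they started, and the arm is clear.

**What disagreed:**
- **Fingertip height:** the real fingertips sit about 25 mm behind the reported TCP, so my first grasp closed above the stick. It touched nothing, and I allowed for the offset after that.
- **Camera offset:** the two cameras differ by about 3 mm on the stick's sideways position. The scene camera sees mainly one side of it, so I relied on the top view.

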